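# Set up the board press: chuck the die bit, start the screw, hold it

## Task

Set up the hand press on the assembly bench. First swing the orange-pinned lever of its chuck sleeve clockwise (seen from above) all the way, so that the three jaws clamp the brass bit; then take the red crank grip, turn the screw backward (counter-clockwise) until you feel it drop into its thread, turn it forward (clockwise) one turn from there and no farther, and finish while still holding the grip, with the screw kept where it is. Leave the other things on the bench alone.

Things in the scene. Friction and masses are not known exactly. Their poses are not given: they have to be found in the camera images.
- jig: hand press, fixed: grey base plate 170 x 270 x 18 mm (x, y, z), aluminium posts 34 x 24 mm at y +-100 mm, bridge 40 x 236 mm across them at 115 to 143 mm height, brass boss 58 mm wide on it up to 173 mm. Origin on the bench under the vertical axis shared by screw, crank, chuck and bit; z up, y along the bridge; the chuck lever is on the -x side, towards the robot.
- dial (a point): centre of the white dial (49 mm across) on top of the bridge, 90 mm along +y from the axis. Its red needle shows the height of the screw, 0.15 rad per mm: along the +x of the press (black tick) when the screw has just dropped into its thread, counter-clockwise of it when higher; the green band, 1.2 rad clockwise of the tick, is one turn in.
- sleeve (a joint): turn of the chuck sleeve with its lever, rad, grows clockwise seen from above: 0 open, 1.2 end stop. Moves all three jaws inward 5 mm per rad; they meet the bit at about 1.0 and clamp it from there to the stop. At 0 the lever points 0.55 rad counter-clockwise of the -x of the press, at 1.1 as much clockwise of it. Friction 4 N at the pin; stays where it is left.
- lever_pin (a point): middle of the grasp length of the orange upright pin at the end of the sleeve lever, 140 mm from the axis and 65 mm above the bench: pin 14 mm in diameter, reaching from 35 to 90 mm above the bench.
- jaw0: steel chuck jaw on the -x side of the axis, 16 x 10 x 18 mm, tops at 55 mm. Origin on the axis at bench height, shifting inward with the jaw
- jaw1: second chuck jaw, 120 degrees on
- jaw2: third chuck jaw, 240 degrees on
- bit: brass die bit standing loose in the middle of the chuck: 12 mm in diameter, 34 mm high, its foot 36 mm above the bench. Origin at its foot.
- screw (a joint): height of screw and crank, m, up positive; its weight (4.5 N) keeps it down. At first it rests on a crossed thread at +5 to +8 mm; turned backward it climbs 4 mm a turn and, 0.4 to 4.7 rad on, drops suddenly by 8 mm to 0: in the thread. From there forward it sinks 8 mm a turn (one turn: -8 mm); bottom at -10.5 mm.
- crank (a joint): turn of the screw, rad, grows forward (clockwise from above). At 0 the crank arm points along the +x of the press, at 1.57 along its -y. The drop lies at an unknown angle from -1.1 to 1.0. Forward before the drop it jams on the crossed thread (do not force it); backward after the drop it stops about 0.7 rad on. Turns with 1 to 3 N at the grip; stays where left.
- grip: red upright crank grip, 20 mm in diameter, 32 mm high, origin at its middle, 50 mm from the axis, about 0.23 m above the bench. Revolves freely on its pin, so a hand can go round without turning, and floats on it against a soft spring (about 10 mm down, 21 up), so the screw rises, drops and sinks while the grip is held at one height. At rest the crank arm is 28 mm below, the top of the pin cap 42 mm above its middle.
- board_tray: bystander: clear tray 200 x 270 x 30 mm with green boards, leave alone
- cap_bin: bystander: empty blue bin 150 x 120 x 75 mm, leave alone
- bottle: bystander: white bottle 64 mm across, 160 mm high, leave alone
- tape: bystander: yellow tape roll 90 mm across, 24 mm high, lying flat, leave alone
- cutters: bystander: blue-handled side cutters lying flat, 165 mm long, leave alone

How it is judged:
By the outcome, as a careful person would: the job done as asked, in the order asked, and still so for the second after the job is handed in, while the arm keeps its last pose, push and grip.
It also fails if it takes over 72 s, if anything falls off the work surface, if the arm or the gripper's body presses on something with over 40 N, if the wrist force passes 120 N, or if a joint passes its speed limit or range.

## Robot

A 6-joint arm with a two-finger parallel gripper is mounted at the origin on the work surface. World frame = base frame: x ahead of the robot, y to its left, z up, the work surface at z = 0. Lengths are in mm, angles in degrees, forces in N, time in s.
With the tool pointing down it reaches from about 325 to 775 mm from the base axis. Payload 5.5 kg.
Tool frame: the origin (TCP) lies on the centre line of the jaws, within the pads' length; the fingertips stand robot.finger_overhang ahead of it and the grasp point (between the pads) lies 6 mm ahead of it (robot.finger_overhang is the distance from the TCP to the fingertips, in mm); z points along the fingers, y is the direction in which the jaws open and shut (so a half turn about z gives the same grasp; the last joint's range is limited). The gripper opens to 88 mm and grips with 3 to 60 N. Pads are 20 mm wide; open, the fingers measure 115 mm over their backs; the gripper's body (75 mm by 178 mm) begins 61 mm behind the grasp point.
Start: joints at [-71.431, 5.22, 70.514, -0, 104.267, -3.249], TCP at [222.999, -557.035, 213.331] pointing down, gripper open.
Joint ranges: [-164.24, 164.24], [-49.07, 125.15], [9.68, 141.18], [-86.29, 266.29], [3.28, 154.24], [-151.56, 151.56]. Speed limits (degrees/s): [147.25, 147.25, 172.46, 180, 180, 180].

## Interface

Orientations are given as [roll, pitch, yaw] about the fixed x, y, z axes, in that order (R = Rz(yaw) Ry(pitch) Rx(roll)).
In Python, from plant import robot gives the robot as it stands. The module is installed in compiled form; this text tells all that it offers.
- The arm moves only by the tool move_arm, never from a script. Its argument "steps" is a list of rows, each a list of 7 numbers: the closure, from 0 (fully open) to 1 (shut), then the shift along the world's x, y, z in m, then the turn, a rotation vector about the world's x, y, z in rad. A call has 1 to 12 rows; each row shifts and turns the commanded pose from where the row before left it; what a row does not reach is not made up. A row lasts 1/8 s, in which the tool goes at most 62.5 mm and 10.7 degrees, less where a joint would pass 70% of its speed; a pose out of reach is approached as far as the arm can. A call with a gripper value outside its range is refused whole. The fingers move at their own pace and stop on an object; "squeeze" is the grip in N (left out, the last holds). Time passes only in rows, so rows that do not move let the fingers close. It gives the time, the measured TCP pose, the force and the opening at its end, in the units of the state.
- robot.get_state(): the state, without advancing time (a new reading comes with each control period).
- robot.get_image(name): name is "scene" or "top" or "wrist"; returns a dict with "color" (400x640x3 uint8, blue, green, red), "camera_matrix" (3x3 intrinsics, pixels), "world_to_cam" (4x4, takes a point from world to camera coordinates). Camera axes: x right, y up, looking along -z (the intrinsics and any distortion apply to the point x, -y, -z); pixel columns grow to the right and rows downward; lengths in mm; the calibration is good to about 2 mm. The wrist camera is an equidistant fisheye: a pixel r from the principal point sees the ray r / f radians off the axis. A picture is of the moment at which its call begins. There is no depth.
- robot.finish_job(): hands the job in, once; it reports no verdict.
Trained networks look in the newest picture that a camera, given by its name, has taken for a name from the list of things; names that differ only in an ending like _2 or _b are one class to them, and where a whole thing is asked for, a point or a joint stands for the part that bears it (a point fixed in the world has none). Each returns a list of dicts, best first, with "score" (0 to 1); they miss things now and then, are a little off and sometimes report something else, mostly with a low value. They report only what shows in the picture. A call takes as long as a camera call.
- robot.cut_out(camera, query): "region" (400x640 bool, what is visible of it).
- robot.place_of(camera, query): "centre" ([x, y, z] in mm, in the coordinates of the camera as it stood for that picture, good to about 4 mm: a listed point, or the origin of a listed thing).
The state is a dict: "t": time; "joints": joint angles; "qvel": joint speeds; "effort": joint torques, N m; "eef_pos": TCP position; "eef_rot": TCP orientation; "contact_force": force on the tool from outside, world axes, zero at the start; "moment": the same for the moment, N m; "grip_width": finger opening in mm.
Only numpy, scipy, OpenCV 4.12 (cv2) and the standard library are available. Lean on these libraries where they do the work, as an engineer would, in place of code of your own. Each camera call takes 0.05 s, during which the arm holds its last target.

## Working session

There is one attempt and no reset: what is moved stays moved. The work goes in short steps, Python scripts to look and compute and a tool call to move; the robot and the scene stay as the last step left them, time stands still between calls to the robot, and variables do not carry over. Pictures are saved under pics/ and viewed, and the job is handed in when it is done.

Besides the shell and the picture viewer there is one more tool, called after ">>>" as a command line: name --pt "numbers of a row" for each row, then --argument value for the rest. move_arm: Moves the arm, as the interface text tells. Its arguments: {"type":"object","properties":{"steps":{"type":"array","items":{"type":"array","items":{"type":"number"}}},"squeeze":{"type":"number"}},"required":["steps"]}

```bash
mkdir -p pics; cat > h.py <<'E'
import numpy as np, cv2
from plant import robot
def im(name,fn=None):
    d=robot.get_image(name)
    if fn: cv2.imwrite('pics/'+fn,d['color'])
    return d
def w(d,c):
    T=np.array(d['world_to_cam']); return (np.linalg.inv(T)@np.r_[c,1])[:3]
def place(name,q,d):
    r=robot.place_of(name,q)
    return [(round(x['score'],2),w(d,x['centre']).round(1)) for x in r[:2]]
def proj(d,p):
    T=np.array(d['world_to_cam']);c=(T@np.r_[p,1])[:3];K=np.array(d['camera_matrix'])
    return np.array([K[0,0]*c[0]/-c[2]+K[0,2],K[1,1]*-c[1]/-c[2]+K[1,2]])
def ray(d,u,v,z):
    T=np.linalg.inv(np.array(d['world_to_cam']));K=np.array(d['camera_matrix'])
    r=T[:3,:3]@np.array([(u-K[0,2])/K[0,0],-(v-K[1,2])/K[1,1],-1]);o=T[:3,3]
    return o+r*(z-o[2])/r[2]
E
python3 - <<'E'
from h import *
for n in ['scene','top']:
    d=im(n,n+'0.png')
    print(n)
    for q in ['jig','dial','lever_pin','grip','bit','sleeve','bottle','cap_bin','board_tray','tape']: print(q,place(n,q,d))
s=robot.get_state();print(s, robot.finger_overhang)
E
```

```text
scene
jig [(0.55, array([589.2,  38.8,   3.2]))]
dial [(0.64, array([578.4, 126.4, 151.6]))]
lever_pin []
grip [(0.52, array([582.9,  -9. , 232. ]))]
bit []Traceback (most recent call last):
  File "<stdin>", line 5, in <module>
  File "h.py", line 10, in place
    r=robot.place_of(name,q)
ValueError: it knows: bit, board_tray, bottle, cap_bin, cutters, dial, grip, jaw, jig, lever_pin, tape
```

```bash
python3 - <<'E'
from h import *
for n in ['scene','top']:
    d=im(n,n+'0.png')
    print(n)
    for q in ['jig','dial','lever_pin','grip','bottle','cap_bin','board_tray','tape','cutters']: print(q,place(n,q,d))
s=robot.get_state();print(s, robot.finger_overhang)
E
```

```text
scene
jig [(0.96, array([591.3,  39.7,   3.7])), (0.24, array([596.7,  39.3,   2.5]))]
dial [(0.58, array([583.2, 128.6, 150.9]))]
lever_pin []
grip [(0.39, array([583.9,  -8.8, 232.3]))]
bottle [(0.83, array([745.8, 340.4,   2.8]))]
cap_bin [(0.73, array([ 666.2, -390.2,    3. ]))]
board_tray [(0.9, array([4.621e+02, 4.840e+02, 1.000e-01]))]
tape [(0.5, array([ 441.6, -340.3,   -2.6]))]
cutters [(0.61, array([ 515.8, -481.1,    4.8]))]
top
jig [(0.72, array([587.2,  39.6,   0.8]))]
dial [(0.65, array([582.9, 134.1, 149.1]))]
lever_pin [(0.53, array([478.8, -41.4,  63.8]))]
grip [(0.48, array([584.4, -11.8, 230.5]))]
bottle [(0.73, array([585.8,  -7.1, 229.6])), (0.68, array([747.5, 344.6,   0.8]))]
cap_bin [(0.87, array([ 663.8, -389.8,    1.8]))]
board_tray [(0.77, array([460.6, 479.9,  -1.8])), (0.18, array([ 511.5, -479.6,    2. ]))]
tape [(0.74, array([749.8, 346.3,   1.7])), (0.55, array([ 434.4, -339.7,    1.2]))]
cutters [(0.78, array([ 5.086e+02, -4.758e+02, -2.000e-01]))]
{'t': 1.3, 'joints': array([-7.14294444e+01,  5.22060688e+00,  7.05144639e+01, -2.15174594e-03,
        1.04264947e+02, -3.24964276e+00]), 'qvel': array([ 0.01099754, -0.09805073, -0.04192776,  0.06630863,  0.03670098,
       -0.00839151]), 'effort': array([-9.65132290e-05, -4.46195984e+01, -4.06503689e+01,  6.98181940e-02,
        1.95567997e-02, -1.40958861e-05]), 'eef_pos': array([ 223.00108805, -557.04378985,  213.31575773]), 'eef_rot': array([-1.79999864e+02,  2.08105828e-03,  2.18196682e+01]), 'contact_force': array([ 0.16075614,  0.09956711, -0.29285257]), 'moment': array([0.06151246, 0.05018987, 0.01647597]), 'grip_width': 87.73237316413864} 25.0
```

View pics/scene0.png

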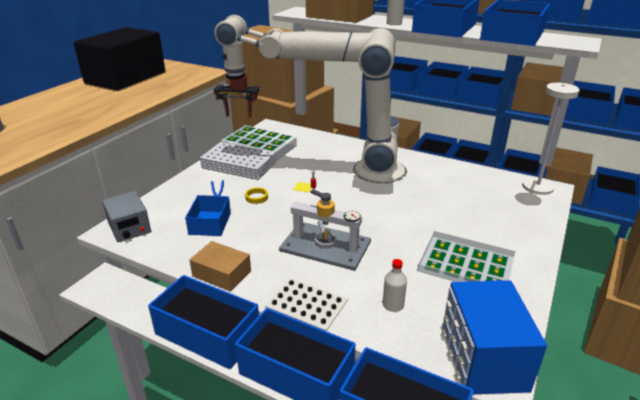

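View pics/top0.png

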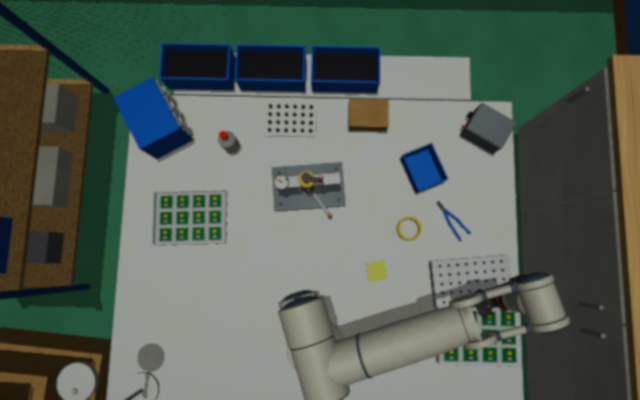

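>>> move_arm --pt "0.0 0.021 0.047 0.002 0 0 0.025" --pt "0.0 0.021 0.047 0.002 0 0 0.025" --pt "0.0 0.021 0.047 0.002 0 0 0.025" --pt "0.0 0.021 0.047 0.002 0 0 0.025" --pt "0.0 0.021 0.047 0.002 0 0 0.025" --pt "0.0 0.021 0.047 0.002 0 0 0.025" --pt "0.0 0.021 0.047 0.002 0 0 0.025" --pt "0.0 0.021 0.047 0.002 0 0 0.025" --pt "0.0 0.021 0.047 0.002 0 0 0.025" --pt "0.0 0.021 0.047 0.002 0 0 0.025" --pt "0 0 0 0 0 0 0" --squeeze 20

```text
t: 2.68
eef_pos: [433.8, -84.3, 233.5]
eef_rot: [-180.0, -0.0, 36.5]
contact_force: [-0.1, -0.6, -0.2]
grip_width: 88.0
```

```bash
python3 - <<'E'
from h import *
d=im('wrist','w1.png'); print(d['camera_matrix'],np.linalg.inv(d['world_to_cam']).round(2))
for q in ['jig','dial','lever_pin','grip','bit','jaw']: print(q,place('wrist',q,d))
d=im('top','t1.png');c=d['color'][130:240,230:400];cv2.imwrite('pics/t1c.png',cv2.resize(c,None,fx=4.5,fy=4.5,interpolation=cv2.INTER_CUBIC))
for q in ['jig','dial','lever_pin','grip','bit','jaw']: print(q,place('top',q,d))
print(d['camera_matrix'])
E
```

```text
[[309.70691629   0.         319.14797413]
 [  0.         309.70691629 199.80450141]
 [  0.           0.           1.        ]] [[ 6.0000e-01  7.7000e-01  2.3000e-01  4.9796e+02]
 [-8.0000e-01  5.7000e-01  1.7000e-01 -3.6080e+01]
 [ 0.0000e+00 -2.9000e-01  9.6000e-01  4.0553e+02]
 [ 0.0000e+00  0.0000e+00  0.0000e+00  1.0000e+00]]
jig [(0.59, array([588.2,  41.9,   2. ]))]
dial [(0.65, array([ 511.4, -480.4,    1. ]))]
lever_pin [(0.88, array([476.9, -41.1,  67.1])), (0.55, array([ 510.9, -477.7,    1.5]))]
grip []
bit [(0.39, array([590.3,  41.9,  36.8]))]
jaw [(0.44, array([591. ,  43.8,   2.7]))]
jig [(0.62, array([591.4,  41.2,   0.6]))]
dial [(0.37, array([ 664. , -389.6,    3.7]))]
lever_pin [(0.68, array([476.4, -42.7,  63.1])), (0.52, array([ 436.1, -340.3,    3. ]))]
grip [(0.38, array([586. ,  -9. , 229.5]))]
bit []
jaw []
[[445.32462908   0.         324.03065081]
 [  0.         445.32462908 197.21432972]
 [  0.           0.           1.        ]]
```

View pics/w1.png

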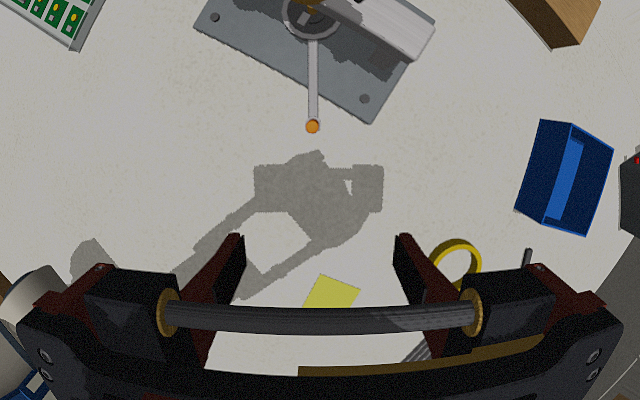

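View pics/t1c.png

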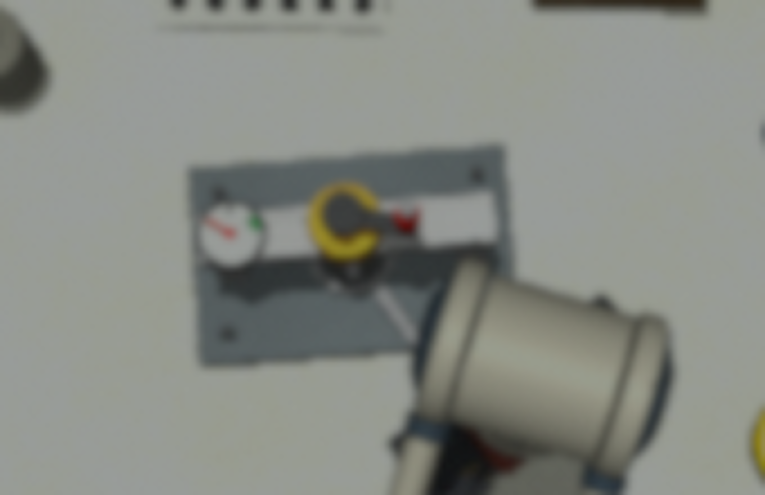

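```bash
cat >> h.py <<'E'
def fray(d,u,v,z):
    K=np.array(d['camera_matrix']);T=np.linalg.inv(np.array(d['world_to_cam']))
    a=np.array([u-K[0,2],v-K[1,2]]);r=np.hypot(*a);th=r/K[0,0];
    c=np.array([np.sin(th)*a[0]/r,-np.sin(th)*a[1]/r,-np.cos(th)])
    q=T[:3,:3]@c;o=T[:3,3];return o+q*(z-o[2])/q[2]
E
python3 - <<'E'
from h import *
d=im('wrist')
for p,z in [((312,126),90),((210,3),18),((364,99),18)]: print(p,fray(d,*p,z).round(1))
d=im('top');c=d['color'].astype(int)
m=(c[...,0]>c[...,2]-8)
# plate corners in crop->full
for u,v in [(190,168),(502,146),(516,348),(203,365)]: print(ray(d,230+u/4.5,130+v/4.5,18).round(1))
u,v=232,235;print('dial',ray(d,230+u/4.5,130+v/4.5,150).round(1))
u,v=406,222;print('grip',ray(d,230+u/4.5,130+v/4.5,260).round(1))
E
```

```text
(312, 126) [478.5 -44.8  90. ]
(210, 3) [533.4 161.1  18. ]
(364, 99) [540.2 -77.5  18. ]
[661.1 179.9  18. ]
[685.8 -84.8  18. ]
[513.  -99.4  18. ]
[493.1 162.5  18. ]
dial [580.8 128.4 150. ]
grip [573.6  -8.5 260. ]
```

>>> move_arm --pt "0 0.022 0.021 -0.04 0 0 0" --pt "0 0.021 0.02 -0.04 0 0 0" --pt "0 0 0 -0.041 0 0 0" --pt "0 0 0 -0.041 0 0 0" --pt "0 0 0 0 0 0 0"

```text
t: 4.1
eef_pos: [473.7, -45.5, 67.8]
eef_rot: [-179.7, 0.3, 36.2]
contact_force: [-0.2, -0.8, 0.3]
grip_width: 87.7
```

```bash
python3 - <<'E'
from h import *
d=im('wrist','w2.png')
for q in ['lever_pin','bit']: print(q,place('wrist',q,d))
E
```

```text
lever_pin [(0.6, array([478.3, -40.2,  64.9]))]
bit [(0.79, array([590.3,  39.3,  32.7]))]
```

View pics/w2.png

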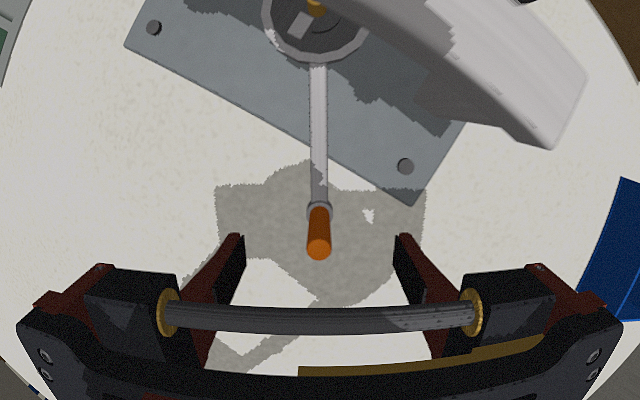

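>>> move_arm --pt "0.5 0.004 0.004 0.002 0 0 0" --pt "1 0 0 0 0 0 0" --pt "1 0 0 0 0 0 0" --pt "1 0 0 0 0 0 0" --pt "1 0 0 0 0 0 0" --squeeze 20

```text
t: 4.88
eef_pos: [479.9, -42.1, 73.3]
eef_rot: [-180.0, 0.0, 36.1]
contact_force: [0.8, 0.5, -0.1]
grip_width: 41.2
```

```bash
python3 - <<'E'
from h import *
s=robot.get_state();p=s['eef_pos'];print(p.round(1),s['contact_force'].round(1),s['grip_width'])
A=np.array([589.5,40.5]);A0=A
r=p[:2]-A;print(np.hypot(*r),np.degrees(np.arctan2(r[1],r[0]))-180)
# arc plan, 12 steps of -0.1 rad clockwise
r=r*1.0
for k in range(12):
    a=-0.1;R=np.array([[np.cos(a),-np.sin(a)],[np.sin(a),np.cos(a)]]);n=R@r;print((n-r).round(1),(A+n).round(1));r=n
E
```

```text
[479.9 -42.1  73.3] [ 0.8  0.5 -0.1] 41.18387697045665
137.2011312361076 -323.0084983198296
[-7.7 11.4] [472.2 -30.7]
[-6.5 12.1] [465.7 -18.6]
[-5.3 12.7] [460.4  -6. ]
[-4.  13.1] [456.4   7.1]
[-2.7 13.5] [453.8  20.6]
[-1.3 13.7] [452.4  34.2]
[ 0.1 13.7] [452.5  48. ]
[ 1.4 13.6] [453.9  61.6]
[ 2.8 13.4] [456.7  75. ]
[ 4.1 13.1] [460.8  88.1]
[ 5.4 12.6] [466.2 100.7]
[ 6.6 12. ] [472.8 112.7]
```

>>> move_arm --pt "1 0 0 -0.005 0 0 0" --pt "1 0 0 0 0 0 0" --pt "1 0 0 0 0 0 0" --pt "1 0 0 0 0 0 0" --pt "1 0 0 0 0 0 0" --squeeze 20

```text
t: 5.5
eef_pos: [479.5, -41.8, 67.9]
eef_rot: [-179.9, 0.0, 36.2]
contact_force: [-1.9, 2.6, -2.5]
grip_width: 13.3
```

>>> move_arm --pt "1 -0.0077 0.0114 0 0 0 -0.1" --pt "1 -0.0065 0.0121 0 0 0 -0.1" --pt "1 -0.0053 0.0127 0 0 0 -0.1" --pt "1 -0.004 0.0131 0 0 0 -0.1" --pt "1 -0.0027 0.0135 0 0 0 -0.1" --pt "1 0 0 0 0 0 0"

```text
t: 6.25
eef_pos: [452.9, 21.2, 67.9]
eef_rot: [-180.0, 0.1, 7.6]
contact_force: [-5.1, 1.3, -2.2]
grip_width: 13.7
```

>>> move_arm --pt "1 -0.0013 0.0137 0 0 0 -0.1" --pt "1 0.0001 0.0137 0 0 0 -0.1" --pt "1 0.0014 0.0136 0 0 0 -0.1" --pt "1 0.0028 0.0134 0 0 0 -0.1" --pt "1 0 0 0 0 0 0"

```text
t: 6.88
eef_pos: [455.3, 76.2, 67.9]
eef_rot: [-180.0, 0.3, -15.3]
contact_force: [-8.0, 4.0, 0.0]
grip_width: 13.3
```

>>> move_arm --pt "1 0.002 0.0136 0 0 0 -0.1" --pt "1 0.0025 0.0066 0 0 0 -0.05" --pt "1 0.0025 0.0064 0 0 0 -0.05" --pt "1 0 0 0 0 0 0"

```text
t: 7.38
eef_pos: [464.0, 101.3, 67.9]
eef_rot: [180.0, -0.0, -26.8]
contact_force: [-0.6, -2.3, -3.0]
grip_width: 13.3
```

```bash
python3 - <<'E'
from h import *
s=robot.get_state();p=s['eef_pos'];print(p.round(1),s['contact_force'].round(1))
r=p[:2]-np.array([589.5,40.5]);print(np.hypot(*r),np.arctan2(r[1],-r[0]), 0.55-0.086+0.02)
d=im('wrist','w3.png')
for q in ['lever_pin','bit']: print(q,place('wrist',q,d))
E
```

```text
[464.  101.3  67.9] [-0.6 -2.3 -3. ]
139.44349812448377 0.4512171099817579 0.4840000000000001
lever_pin [(0.95, array([465.2, 105.3,  66.1]))]
bit [(0.58, array([589.7,  38.7,  36.7]))]
```

View pics/w3.png

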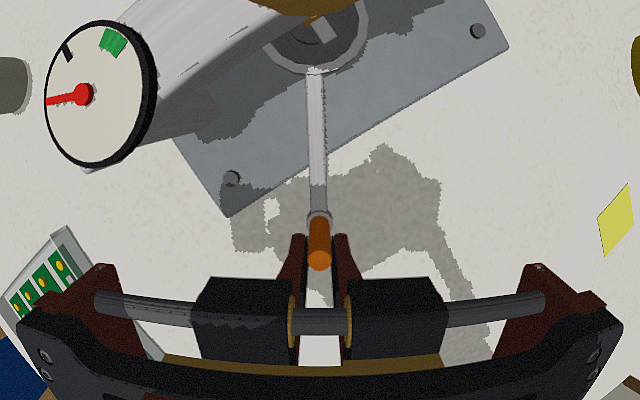

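>>> move_arm --pt "1 0.003 0.0062 0 0 0 -0.05" --pt "1 0.003 0.006 0 0 0 -0.05" --pt "1 0 0 0 0 0 0"

```text
t: 7.9
eef_pos: [469.9, 112.7, 67.9]
eef_rot: [179.9, -0.1, -32.6]
contact_force: [-0.7, -4.2, -4.1]
grip_width: 13.1
```

>>> move_arm --pt "1 0.0018 0.003 0 0 0 -0.025" --pt "1 0.0018 0.003 0 0 0 -0.025" --pt "1 0 0 0 0 0 0"

```text
t: 8.28
eef_pos: [472.2, 116.2, 67.9]
eef_rot: [179.5, -0.1, -35.5]
contact_force: [-5.9, -13.9, -0.8]
grip_width: 13.4
```

>>> move_arm --pt "1 0.0016 0.0025 0 0 0 0" --pt "1 0 0 0 0 0 0" --pt "1 0 0 0 0 0 0"

```text
t: 8.65
eef_pos: [472.3, 116.3, 67.8]
eef_rot: [179.2, -0.0, -35.6]
contact_force: [-12.1, -22.7, 3.1]
grip_width: 12.8
```

```bash
python3 - <<'E'
from h import *
s=robot.get_state();p=s['eef_pos'];print(p.round(1),s['contact_force'].round(1))
r=p[:2]-np.array([589.5,40.5]);print(np.hypot(*r),np.arctan2(r[1],-r[0]), .6456+np.arctan2(r[1],-r[0]))
d=im('wrist','w4.png')
for q in ['lever_pin','bit']: print(q,place('wrist',q,d))
E
```

```text
[472.3 116.3  67.8] [-12.1 -22.7   3.1]
139.5235867125711 0.5741127110900794 1.2197127110900794
lever_pin [(0.87, array([471.2, 114.7,  64.2]))]
bit [(0.39, array([593.2,  39.3,  37.4]))]
```

View pics/w4.png

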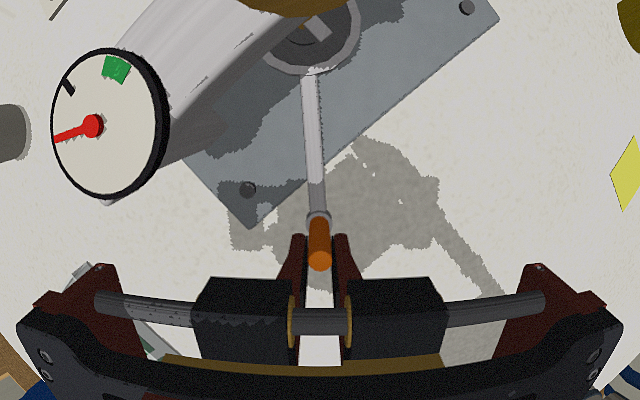

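>>> move_arm --pt "1 -0.0025 -0.004 0 0 0 0" --pt "0.4 0 0 0 0 0 0" --pt "0.4 0 0 0 0 0 0" --pt "0.4 0 0 0 0 0 0" --pt "0.4 0 0 0 0 0 0" --pt "0.4 0 0 0 0 0 0" --pt "0.4 0 0 0.02 0 0 0" --pt "0.4 0 0 0.05 0 0 0" --pt "0.4 0 0 0.05 0 0 0" --pt "0.4 0 0 0.05 0 0 0" --pt "0.4 0 0 0.05 0 0 0.1" --pt "0.4 0 0 0.03 0 0 0.15"

```text
t: 10.3
eef_pos: [472.5, 118.5, 323.2]
eef_rot: [-179.8, -0.3, -20.9]
contact_force: [0.5, -0.6, 0.5]
grip_width: 52.8
```

>>> move_arm --pt "0.4 0.01 -0.012 0 0 0 0.168" --pt "0.4 0.01 -0.012 0 0 0 0.168" --pt "0.4 0.01 -0.012 0 0 0 0.168" --pt "0.4 0.01 -0.012 0 0 0 0.168" --pt "0.4 0.01 -0.012 0 0 0 0.168" --pt "0.4 0.01 -0.012 0 0 0 0.168" --pt "0.4 0.01 -0.012 0 0 0 0.168" --pt "0.4 0.01 -0.012 0 0 0 0.168" --pt "0.4 0.01 -0.012 0 0 0 0.168" --pt "0.4 0.01 -0.012 0 0 0 0.168" --pt "0.4 0.01 -0.008 0 0 0 0.168" --pt "0.4 0 0 0 0 0 0"

```text
t: 11.8
eef_pos: [582.7, -9.9, 319.2]
eef_rot: [180.0, -0.0, 84.6]
contact_force: [-0.8, -0.1, -0.4]
grip_width: 52.8
```

```bash
python3 - <<'E'
from h import *
s=robot.get_state();print(s['eef_pos'].round(1),s['eef_rot'].round(1))
d=im('wrist','w5.png')
for q in ['lever_pin','grip','dial','jaw','bit']: print(q,place('wrist',q,d))
E
```

```text
[582.7  -9.9 319.2] [180.   -0.   84.6]
lever_pin [(0.93, array([469.8, 111.5,  64.8]))]
grip [(0.95, array([580.6,  -2.9, 229.8]))]
dial [(0.93, array([581.9, 128.9, 151.7]))]
jaw []
bit []
```

View pics/w5.png

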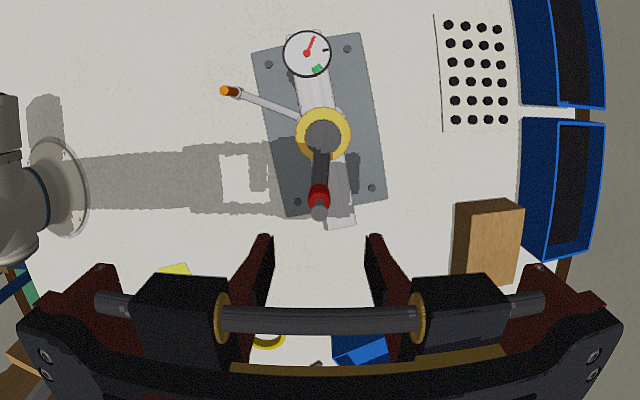

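```bash
python3 - <<'E'
from h import *
d=im('wrist')
for p,z in [((319,212),273),((319,197),248),((319,188),232),((323,137),204),((308,52),150)]: print(p,fray(d,*p,z).round(1))
d=im('scene','s5.png')
print(place('scene','grip',d))
print(proj(d,[583,-8,232]),proj(d,[583,-8,273]))
c=d['color'][150:280,250:400];cv2.imwrite('pics/s5c.png',cv2.resize(c,None,fx=5,fy=4.5,interpolation=cv2.INTER_CUBIC))
E
```

```text
(319, 212) [582.3  -4.6 273. ]
(319, 197) [ 5.827e+02 -4.000e-01  2.480e+02]
(319, 188) [583.   3. 232.]
(323, 137) [590.5  43.9 204. ]
(308, 52) [583.2 134.1 150. ]
[(0.58, array([583. ,  -7.2, 229.9]))]
[313.5061464  182.57654203] [313.41822987 171.29648923]
```

View pics/s5c.png

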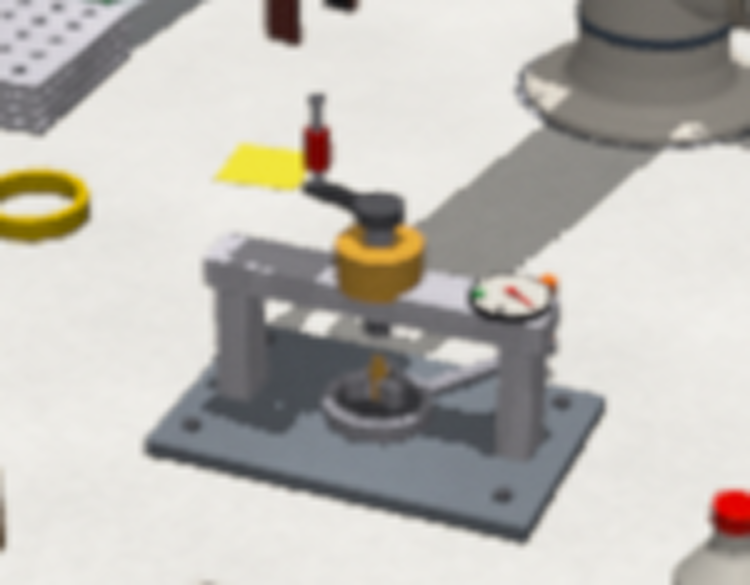

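>>> move_arm --pt "0.4 0.001 0.002 -0.03 0 0 0" --pt "0.4 0 0 -0.03 0 0 0" --pt "0.4 0 0 -0.019 0 0 0" --pt "0.4 0 0 0 0 0 0" --squeeze 15

```text
t: 12.75
eef_pos: [582.7, -7.4, 237.4]
eef_rot: [-179.8, 0.0, 84.7]
contact_force: [-0.1, -0.5, -0.7]
grip_width: 52.8
```

```bash
python3 - <<'E'
from h import *
s=robot.get_state();print(s['eef_pos'].round(1),s['contact_force'].round(1))
d=im('wrist','w6.png')
print(place('wrist','grip',d))
d=im('scene','s6.png')
print(place('scene','grip',d))
c=d['color'][130:280,240:400];cv2.imwrite('pics/s6c.png',cv2.resize(c,None,fx=4,fy=4,interpolation=cv2.INTER_CUBIC))
E
```

```text
[582.7  -7.4 237.4] [-0.1 -0.5 -0.7]
[(0.7, array([583.2,  -2.8, 232.6]))]
[(0.42, array([584.3,  -9.3, 232.4]))]
```

View pics/w6.png

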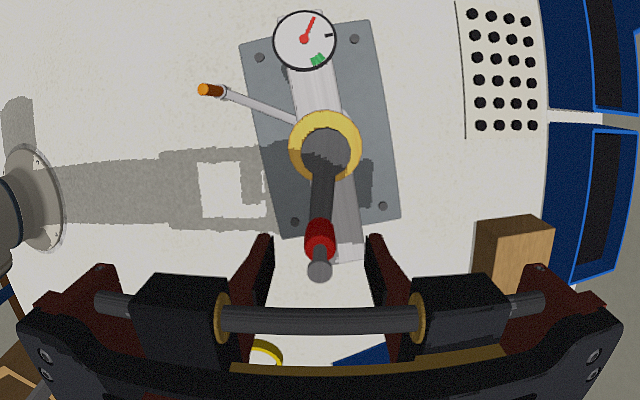

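View pics/s6c.png

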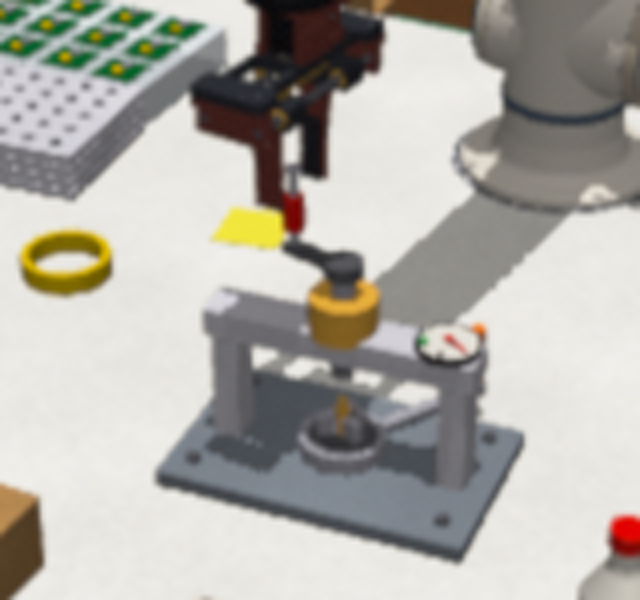

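```bash
cat >> h.py <<'E'
def fproj(d,p):
    T=np.array(d['world_to_cam']);c=(T@np.r_[p,1])[:3];K=np.array(d['camera_matrix'])
    v=np.array([c[0],-c[1]]);n=np.hypot(*v);th=np.arctan2(n,-c[2]);return v/n*th*K[0,0]+K[:2,2]
E
python3 - <<'E'
from h import *
d=im('wrist'); p=robot.get_state()['eef_pos']
for h in [22,37,39]: print(h,fproj(d,p+[0,0,h]))   # above TCP
for y in [-12,-8,-4,0]: print(y,fproj(d,[583,y,273]),fproj(d,[583,y,248]))
s=im('scene')
for q in [[p[0]+26+6,p[1],p[2]-25],[p[0]-32,p[1],p[2]-25],[583,-8,248],[583,-8,216],[583,-8,273]]: print((proj(s,q)-[240,130])*4)
E
```

```text
22 [319.80044521 260.79125326]
37 [319.94831586 274.80875066]
39 [319.96989176 276.85415166]
-12 [318.9203649  277.34659827] [318.81944106 255.60104134]
-8 [318.22187609 270.84198285] [318.20670774 249.64462227]
-4 [317.50849632 264.17405999] [317.58365082 243.57270731]
0 [316.78043928 257.34309013] [316.95050542 237.38675777]
[274.72059986 246.44831138]
[312.88660398 210.76891435]
[293.88848001 192.84326092]
[294.15927171 227.5869483 ]
[293.67291946 165.18595692]
```

```bash
python3 - <<'E'
from h import *
d=im('wrist'); p=robot.get_state()['eef_pos'];print(p)
for h in [-25,-10,0,10]:
  for x in [-26,26]: print(h,x,fproj(d,p+[x,0,h]).round(0))
s=im('scene')
c=s['color'][150:230,260:360];cv2.imwrite('pics/s7c.png',cv2.resize(c,None,fx=7,fy=7,interpolation=cv2.INTER_CUBIC))
for h in [-25,0,30]:
  for x in [-30,30]: print(h,x,((proj(s,p+[x,0,h])-[260,150])*7).round(0))
print(robot.get_state()['joints'])
E
```

```text
[583.81985486  -7.58167531 240.44310885]
-25 -26 [282. 231.]
-25 26 [357. 225.]
-10 -26 [279. 240.]
-10 26 [360. 233.]
0 -26 [278. 247.]
0 26 [362. 240.]
10 -26 [276. 254.]
10 26 [364. 247.]
-25 -30 [406. 231.]
-25 30 [343. 290.]
0 -30 [405. 185.]
0 30 [342. 242.]
30 -30 [405. 127.]
30 30 [342. 184.]
[-4.07985080e+00  3.04309267e+00  7.00639891e+01 -6.83217685e-04
  1.06817562e+02  1.19204880e+00]
```

View pics/s7c.png

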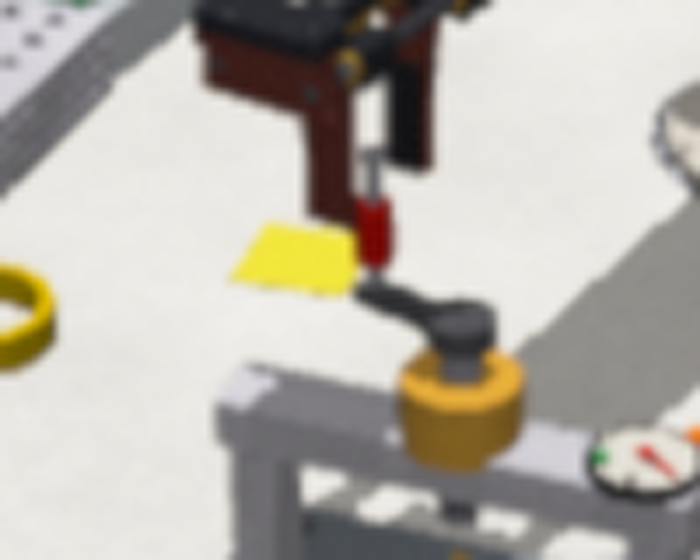

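```bash
python3 - <<'E'
from h import *
s=im('scene')
T=np.array([223.,-557,213.3]);a=np.radians(21.8-90);y=np.array([np.cos(a),np.sin(a),0])
for h in [-25,0,30,80]:
  for k in [-50,50]: print(h,k,proj(s,T+y*k+[0,0,h]).round(1))
c=cv2.imread('pics/scene0.png')[60:150,190:310];cv2.imwrite('pics/s0c.png',cv2.resize(c,None,fx=6,fy=6,interpolation=cv2.INTER_CUBIC))
print(np.linalg.inv(s['world_to_cam']).round(2))
E
```

```text
-25 -50 [251.9 124.1]
-25 50 [228.7 123.2]
0 -50 [251.4 118.6]
0 50 [228.1 117.6]
30 -50 [250.9 111.9]
30 50 [227.5 110.9]
80 -50 [250.  100.4]
80 50 [226.3  99.5]
[[-4.70000e-01 -4.60000e-01  7.50000e-01  1.79694e+03]
 [ 8.80000e-01 -2.50000e-01  4.00000e-01  6.59710e+02]
 [-0.00000e+00  8.50000e-01  5.20000e-01  1.02858e+03]
 [ 0.00000e+00  0.00000e+00  0.00000e+00  1.00000e+00]]
```

View pics/s0c.png

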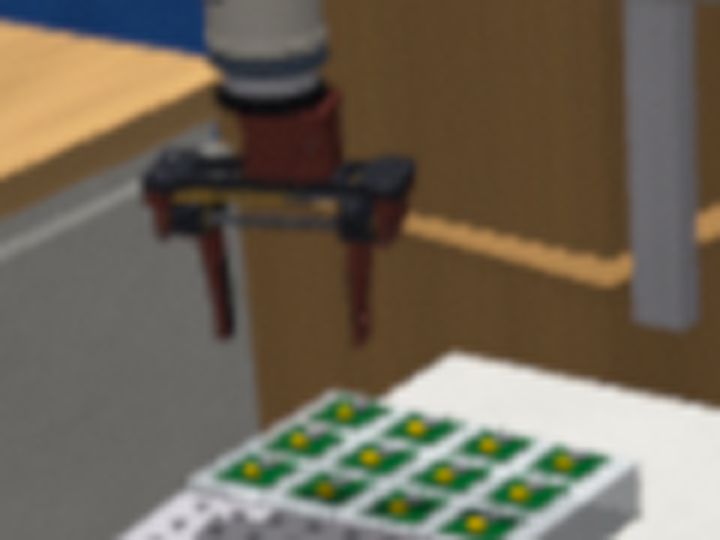

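>>> move_arm --pt "1 0 0 0 0 0 0" --pt "1 0 0 0 0 0 0" --pt "1 0 0 0 0 0 0" --pt "1 0 0 0 0 0 0" --pt "1 0 0 0 0 0 0" --pt "1 0 0 0 0 0 0" --pt "1 0 0 0 0 0 0" --squeeze 4

```text
t: 14.08
eef_pos: [583.5, -7.5, 239.3]
eef_rot: [180.0, -0.0, 84.7]
contact_force: [0.4, -0.6, 0.2]
grip_width: 12.2
```

```bash
python3 - <<'E'
from h import *
d=im('wrist','w8.png')
s=im('scene')
c=s['color'][150:230,260:360];cv2.imwrite('pics/s8c.png',cv2.resize(c,None,fx=7,fy=7,interpolation=cv2.INTER_CUBIC))
E
```

```text
(no output)
```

View pics/s8c.png

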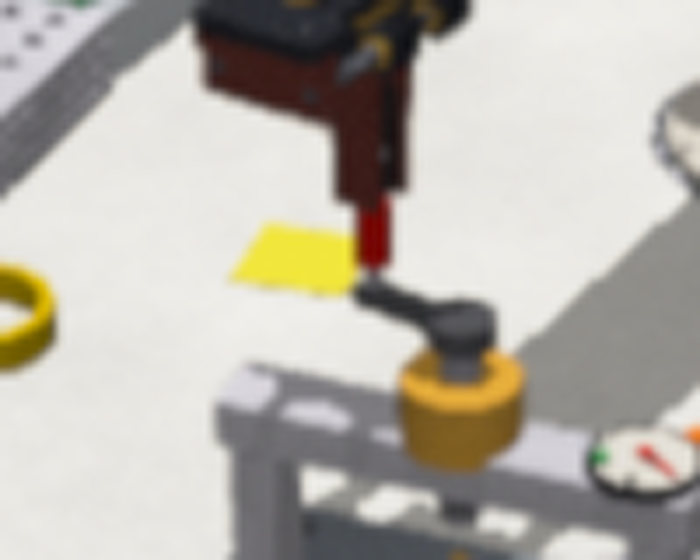

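View pics/w8.png

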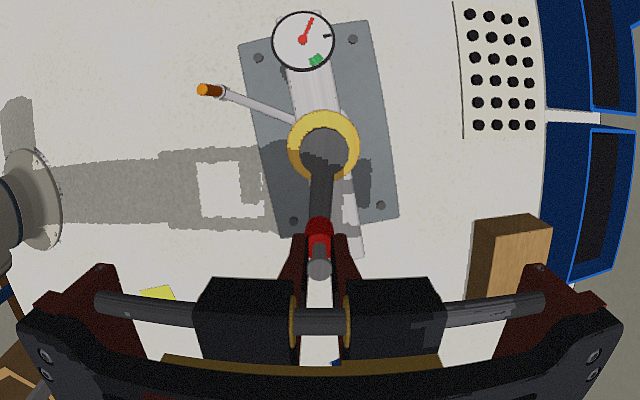

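>>> move_arm --pt "0.4 0 0 0 0 0 0" --pt "0.4 0 0 0 0 0 0" --pt "0.4 0 0 0 0 0 0" --pt "0.4 0 0 0 0 0 0" --pt "0.4 0 0 -0.008 0 0 0" --pt "0.4 0 0 -0.008 0 0 0" --pt "0.4 0 0 -0.008 0 0 0" --pt "0.4 0 0 0 0 0 0"

```text
t: 15.18
eef_pos: [583.1, -7.5, 214.0]
eef_rot: [-179.9, 0.0, 84.7]
contact_force: [-0.5, -0.1, 0.3]
grip_width: 52.5
```

```bash
python3 - <<'E'
from h import *
s=im('scene');print(robot.finger_overhang,robot.get_state()['eef_pos'])
c=s['color'][150:230,260:360];cv2.imwrite('pics/s9c.png',cv2.resize(c,None,fx=7,fy=7,interpolation=cv2.INTER_CUBIC))
E
```

```text
25.0 [583.24857699  -7.50573621 214.70106189]
```

View pics/s9c.png

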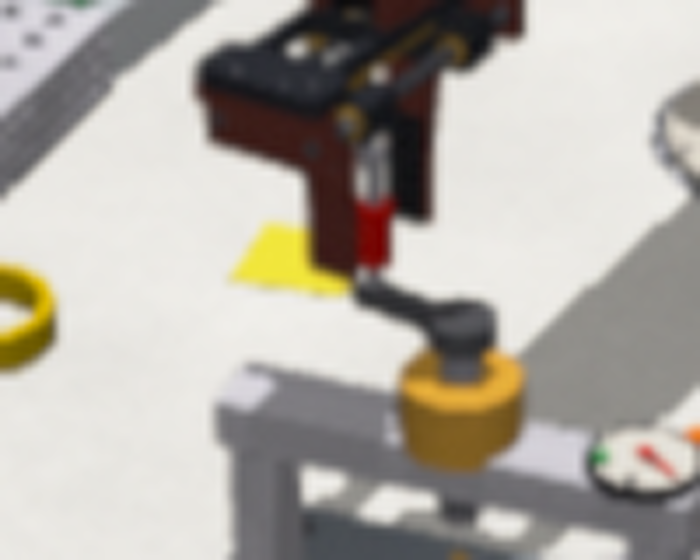

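>>> move_arm --pt "0.4 0 0 -0.006 0 0 0" --pt "1 0 0 0 0 0 0" --pt "1 0 0 0 0 0 0" --pt "1 0 0 0 0 0 0" --pt "1 0 0 0 0 0 0" --pt "1 0 0 0 0 0 0" --pt "1 0 0 0 0 0 0" --pt "1 0 0 0 0 0 0" --squeeze 15

```text
t: 16.23
eef_pos: [583.5, -7.5, 209.3]
eef_rot: [180.0, 0.0, 84.7]
contact_force: [0.8, 0.2, 0.2]
grip_width: 19.4
```

```bash
python3 - <<'E'
from h import *
s=im('scene');print(robot.get_state()['eef_pos'],robot.get_state()['contact_force'])
c=s['color'][150:230,260:360];cv2.imwrite('pics/s10c.png',cv2.resize(c,None,fx=7,fy=7,interpolation=cv2.INTER_CUBIC))
d=im('wrist','w10.png')
E
```

```text
[583.52260988  -7.51533578 209.32856577] [0.29765258 0.86153753 1.15330505]
```

View pics/s10c.png

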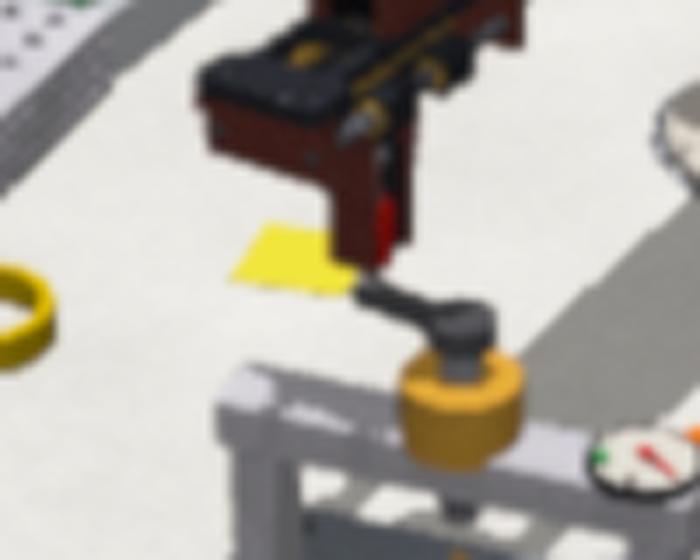

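View pics/w10.png

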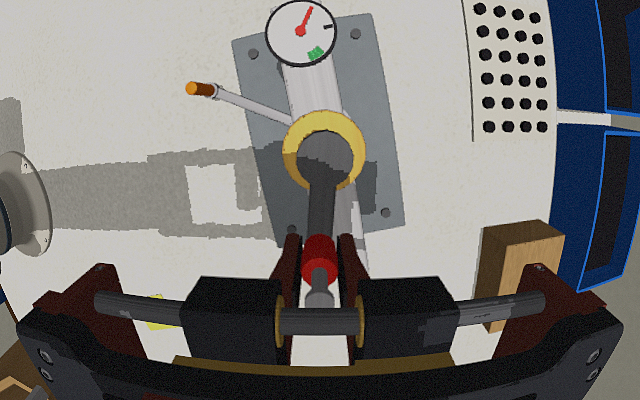

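```bash
cat > arc.py <<'E'
import numpy as np
def arc(a0,da,n,R=50):
    for k in range(n):
        a=a0+da*k; print(k,[round(R*(np.cos(a+da)-np.cos(a)),1),round(R*(np.sin(a+da)-np.sin(a)),1)],'->',round(np.degrees(a+da)), (np.array([589.2,42.2])+R*np.array([np.cos(a+da),np.sin(a+da)])).round(1))
E
python3 -c "
from arc import *
arc(np.radians(-96.5),0.1,30)"
```

```text
0 [np.float64(5.0), np.float64(-0.3)] -> -91 [588.5  -7.8]
1 [np.float64(5.0), np.float64(0.2)] -> -85 [593.5  -7.6]
2 [np.float64(5.0), np.float64(0.7)] -> -79 [598.5  -6.9]
3 [np.float64(4.9), np.float64(1.2)] -> -74 [603.3  -5.8]
4 [np.float64(4.7), np.float64(1.7)] -> -68 [608.   -4.1]
5 [np.float64(4.5), np.float64(2.1)] -> -62 [612.6  -2. ]
6 [np.float64(4.3), np.float64(2.6)] -> -56 [6.169e+02 6.000e-01]
7 [np.float64(4.0), np.float64(3.0)] -> -51 [620.9   3.5]
8 [np.float64(3.7), np.float64(3.4)] -> -45 [624.6   6.9]
9 [np.float64(3.3), np.float64(3.7)] -> -39 [627.9  10.6]
10 [np.float64(3.0), np.float64(4.0)] -> -33 [630.9  14.6]
11 [np.float64(2.5), np.float64(4.3)] -> -28 [633.5  18.9]
12 [np.float64(2.1), np.float64(4.5)] -> -22 [635.6  23.5]
13 [np.float64(1.6), np.float64(4.7)] -> -16 [637.2  28.2]
14 [np.float64(1.2), np.float64(4.9)] -> -11 [638.4  33. ]
15 [np.float64(0.7), np.float64(5.0)] -> -5 [639.  38.]
16 [np.float64(0.2), np.float64(5.0)] -> 1 [639.2  43. ]
17 [np.float64(-0.3), np.float64(5.0)] -> 7 [638.9  48. ]
18 [np.float64(-0.8), np.float64(4.9)] -> 12 [638.   52.9]
19 [np.float64(-1.3), np.float64(4.8)] -> 18 [636.7  57.7]
20 [np.float64(-1.8), np.float64(4.7)] -> 24 [634.9  62.4]
21 [np.float64(-2.2), np.float64(4.5)] -> 30 [632.7  66.9]
22 [np.float64(-2.7), np.float64(4.2)] -> 35 [630.   71.1]
23 [np.float64(-3.1), np.float64(3.9)] -> 41 [626.9  75. ]
24 [np.float64(-3.5), np.float64(3.6)] -> 47 [623.5  78.6]
25 [np.float64(-3.8), np.float64(3.2)] -> 52 [619.7  81.9]
26 [np.float64(-4.1), np.float64(2.8)] -> 58 [615.5  84.7]
27 [np.float64(-4.4), np.float64(2.4)] -> 64 [611.2  87.1]
28 [np.float64(-4.6), np.float64(2.0)] -> 70 [606.6  89.1]
29 [np.float64(-4.8), np.float64(1.5)] -> 75 [601.8  90.6]
```

>>> move_arm --pt "1 0.005 -0.0003 0 0 0 0" --pt "1 0.005 0.0002 0 0 0 0" --pt "1 0.005 0.0007 0 0 0 0" --pt "1 0.0049 0.0012 0 0 0 0" --pt "1 0 0 0 0 0 0"

```text
t: 16.95
eef_pos: [604.3, -6.0, 209.2]
eef_rot: [179.9, 0.0, 84.7]
contact_force: [1.6, -2.6, -0.5]
grip_width: 20.0
```

```bash
cat >> h.py <<'E'
def dialcrop(fn,zoom=8):
    d=im('wrist',None); p=fproj(d,[581.5,129.5,150]); 
    u,v=p.astype(int); y0=max(0,v-35);x0=max(0,u-45)
    c=d['color'][y0:v+45,x0:x0+90];cv2.imwrite('pics/'+fn,cv2.resize(c,None,fx=zoom,fy=zoom,interpolation=cv2.INTER_CUBIC))
    s=robot.get_state();print(p,s['eef_pos'].round(1),s['contact_force'].round(1),s['grip_width'])
    return d
E
python3 - <<'E'
from h import *
d=dialcrop('d1.png',6);cv2.imwrite('pics/w11.png',d['color'])
E
```

```text
[271.89473224  40.23526154] [604.2  -6.  209.3] [ 1.2 -3.  -0.5] 19.577481521254747
```

View pics/w11.png

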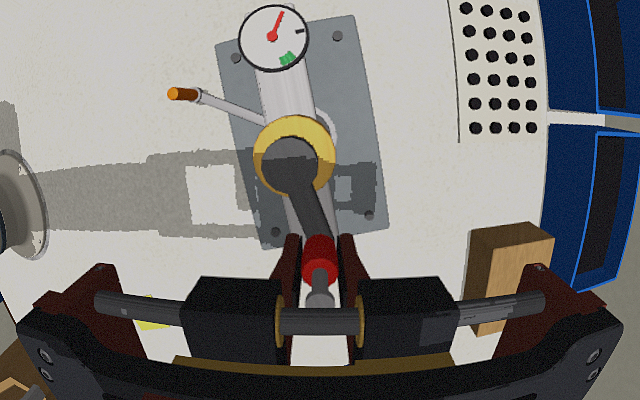

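View pics/d1.png

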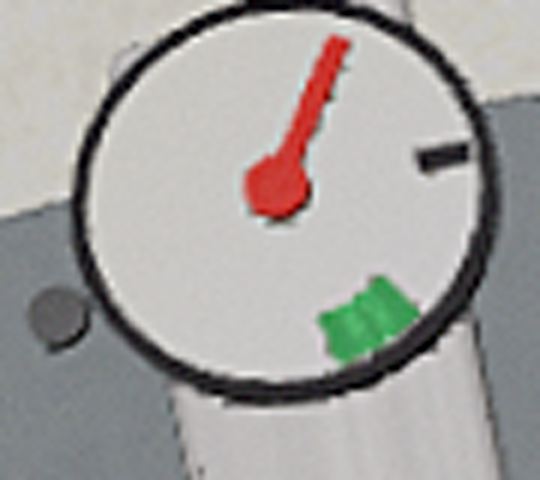

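>>> move_arm --pt "1 0.0047 0.0017 0 0 0 0" --pt "1 0.0045 0.0021 0 0 0 0" --pt "1 0.0043 0.0026 0 0 0 0" --pt "1 0.004 0.003 0 0 0 0" --pt "1 0 0 0 0 0 0"

```text
t: 17.62
eef_pos: [622.1, 3.6, 209.4]
eef_rot: [179.9, 0.0, 84.7]
contact_force: [4.7, -3.9, -0.6]
grip_width: 19.6
```

```bash
python3 - <<'E'
from h import *
d=dialcrop('d2.png',6)
E
```

```text
[249.46519635  55.70025995] [622.1   3.5 209.5] [ 4.6 -4.   1.4] 19.581969308136713
```

View pics/d2.png

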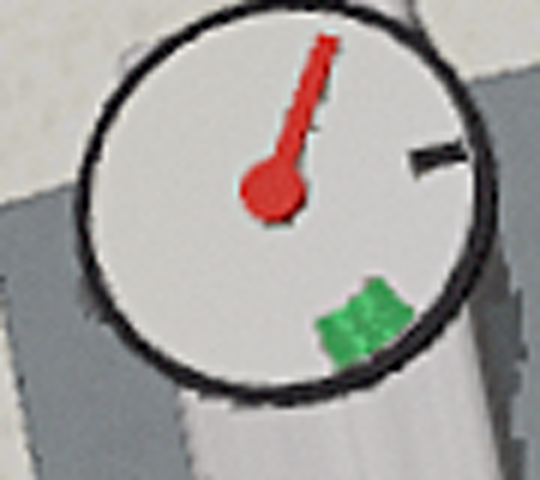

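>>> move_arm --pt "1 0.0041 0.0031 0 0 0 0" --pt "1 0.0036 0.0034 0 0 0 0" --pt "1 0.0033 0.0038 0 0 0 0" --pt "1 0.0029 0.0041 0 0 0 0" --pt "1 0 0 0 0 0 0"

```text
t: 18.3
eef_pos: [635.2, 19.2, 209.2]
eef_rot: [180.0, -0.1, 84.8]
contact_force: [4.2, -0.1, -0.4]
grip_width: 19.6
```

```bash
python3 - <<'E'
from h import *
d=dialcrop('d3.png',6)
E
```

```text
[234.86012865  78.30234719] [635.1  19.  209.3] [ 4.1 -0.9  0.3] 19.628134880415484
```

View pics/d3.png

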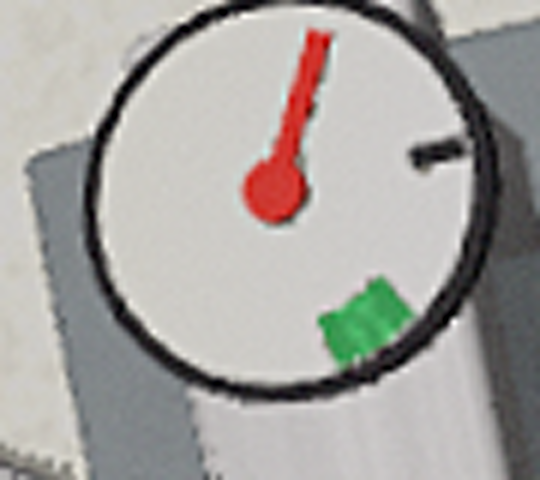

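>>> move_arm --pt "1 0.0025 0.0043 0 0 0 0" --pt "1 0.0021 0.0045 0 0 0 0" --pt "1 0 0 0 0 0 0"

```text
t: 18.73
eef_pos: [639.2, 27.9, 209.1]
eef_rot: [-179.9, -0.1, 84.8]
contact_force: [1.2, 0.5, 0.3]
grip_width: 19.7
```

```bash
python3 - <<'E'
from h import *
d=dialcrop('d4.png',6)
E
```

```text
[231.07610162  90.31058373] [639.2  27.8 209.2] [ 0.5  2.1 -0.1] 19.713559529016962
```

View pics/d4.png

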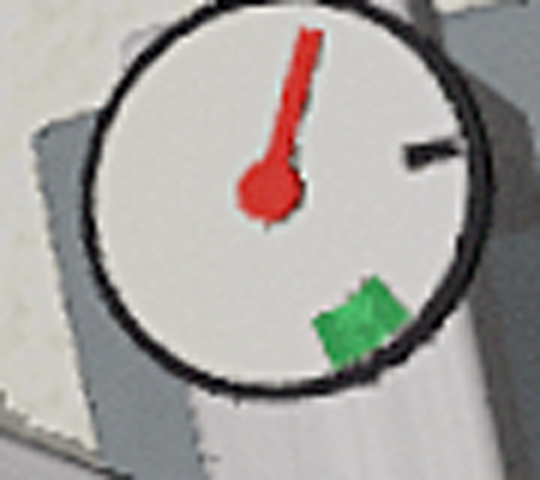

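>>> move_arm --pt "1 0.0016 0.0047 0 0 0 0" --pt "1 0.001 0.0049 0 0 0 0" --pt "1 0 0 0 0 0 0"

```text
t: 19.15
eef_pos: [641.5, 37.3, 209.1]
eef_rot: [-179.9, -0.0, 84.8]
contact_force: [-4.5, 0.8, 0.6]
grip_width: 19.6
```

```bash
python3 - <<'E'
from h import *
d=dialcrop('d5.png',6)
E
```

```text
[229.48156199 102.91192234] [641.5  37.3 209.1] [-4.7  2.4  0.2] 19.61396455197147
```

View pics/d5.png

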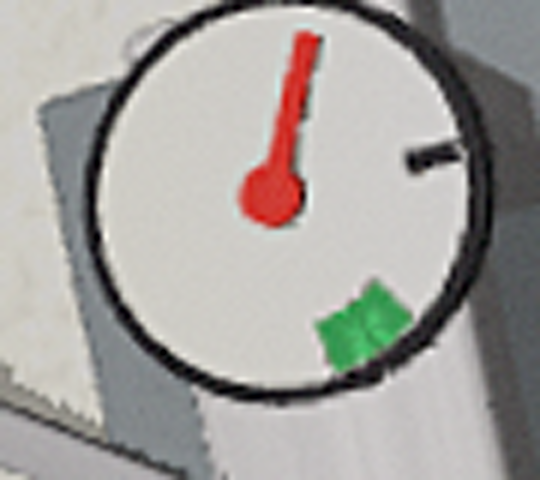

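>>> move_arm --pt "1 -0.0003 0.005 0 0 0 0" --pt "1 -0.0005 0.005 0 0 0 0" --pt "1 0 0 0 0 0 0"

```text
t: 19.58
eef_pos: [641.3, 47.3, 209.4]
eef_rot: [180.0, -0.0, 84.8]
contact_force: [-2.4, 1.6, 0.2]
grip_width: 19.3
```

```bash
python3 - <<'E'
from h import *
d=dialcrop('d6.png',6)
E
```

```text
[231.21326069 115.75032255] [641.3  47.2 209.4] [-3.3  1.  -0.2] 19.51590308388839
```

View pics/d6.png

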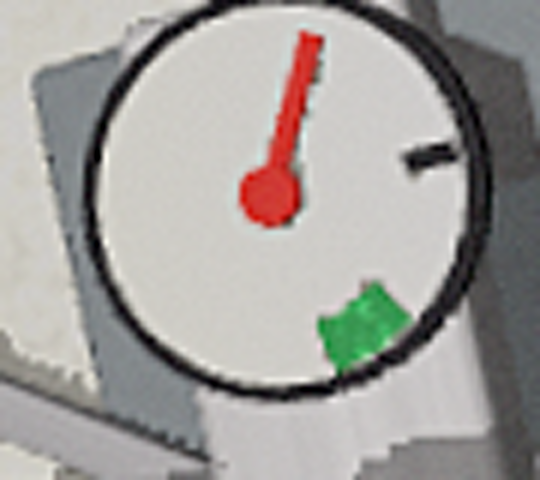

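>>> move_arm --pt "1 -0.0012 0.0049 0 0 0 0" --pt "1 -0.0017 0.0047 0 0 0 0" --pt "1 0 0 0 0 0 0"

```text
t: 20.0
eef_pos: [638.7, 56.7, 209.6]
eef_rot: [179.9, -0.0, 84.8]
contact_force: [1.1, 1.7, -0.7]
grip_width: 19.8
```

```bash
python3 - <<'E'
from h import *
d=dialcrop('d7.png',6);cv2.imwrite('pics/w17.png',d['color'])
E
```

```text
[235.78089883 127.48566153] [638.7  56.7 209.5] [ 1.3  1.7 -0.3] 19.42880135319922
```

View pics/w17.png

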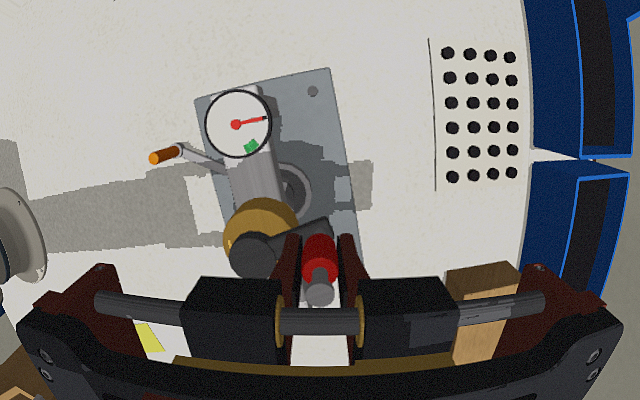

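View pics/d7.png

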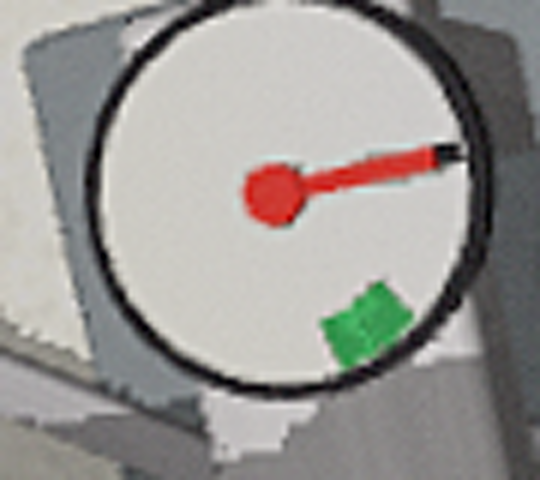

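```bash
python3 - <<'E'
from h import *
from scipy.optimize import least_squares
P=np.array([(583.5,-7.5),(604.3,-6),(622.1,3.6),(635.2,19.2),(639.2,27.9),(641.5,37.3),(641.3,47.3),(638.7,56.7)])
F=np.array([(0.5,.5),(1.4,-2.8),(4.7,-3.9),(4.2,-.5),(.8,1.3),(-4.6,1.6),(-2.8,1.3),(1.2,1.7)])
for c in [0,.15,.3]:
  Q=P+c*F
  for fixed in [0,1]:
    f=lambda x:np.hypot(*(Q-x[:2]).T)-(50 if fixed else x[2])
    s=least_squares(f,[589,41,50]);print(c,fixed,s.x.round(1),np.abs(s.fun).max().round(2), np.degrees(np.arctan2(*(P[-1]-s.x[:2])[::-1])).round(1))
C=np.array([590.3,41.6]);p=np.array([638.7,56.7]);a0=np.arctan2(*(p-C)[::-1]);a=a0;cmd=p.copy()
tot=0
for k in range(44):
    a-=0.15;n=C+50*np.array([np.cos(a),np.sin(a)]);dl=((n-cmd)/1000).round(4);cmd=cmd+dl*1000;print(k+1,'[1,%g,%g,'%tuple(dl),cmd.round(1),round(np.degrees(a),1))
E
```

```text
0 0 [590.7  42.7  50.6] 0.55 16.2
0 1 [591.2  42.3  50. ] 0.54 16.9
0.15 0 [591.4  41.7  49.8] 0.21 17.6
0.15 1 [591.2  41.8  50. ] 0.21 17.4
0.3 0 [592.2  40.6  49. ] 0.96 19.0
0.3 1 [591.2  41.4  50. ] 0.96 17.8
1 [1,0.001,-0.0075, [639.7  49.2] 8.7
2 [1,0.0006,-0.0075, [640.3  41.7] 0.1
3 [1,-0.0005,-0.0075, [639.8  34.2] -8.5
4 [1,-0.0017,-0.0073, [638.1  26.9] -17.1
5 [1,-0.0027,-0.0069, [635.4  20. ] -25.6
6 [1,-0.0038,-0.0065, [631.6  13.5] -34.2
7 [1,-0.0046,-0.0059, [627.    7.6] -42.8
8 [1,-0.0055,-0.0051, [621.5   2.5] -51.4
9 [1,-0.0062,-0.0042, [615.3  -1.7] -60.0
10 [1,-0.0068,-0.0033, [608.5  -5. ] -68.6
11 [1,-0.0071,-0.0022, [601.4  -7.2] -77.2
12 [1,-0.0074,-0.0011, [594.   -8.3] -85.8
13 [1,-0.0075,0, [586.5  -8.3] -94.4
14 [1,-0.0074,0.0012, [579.1  -7.1] -103.0
15 [1,-0.0072,0.0022, [571.9  -4.9] -111.6
16 [1,-0.0067,0.0033, [565.2  -1.6] -120.2
17 [1,-0.0062,0.0042, [559.    2.6] -128.8
18 [1,-0.0055,0.0051, [553.5   7.7] -137.4
19 [1,-0.0046,0.0059, [548.9  13.6] -146.0
20 [1,-0.0038,0.0065, [545.1  20.1] -154.6
21 [1,-0.0027,0.007, [542.4  27.1] -163.2
22 [1,-
[... 268 characters left out ...]
[553.9  75.9] -223.3
29 [1,0.0056,0.0051, [559.5  81. ] -231.9
30 [1,0.0062,0.0041, [565.7  85.1] -240.5
31 [1,0.0068,0.0032, [572.5  88.3] -249.1
32 [1,0.0071,0.0022, [579.6  90.5] -257.7
33 [1,0.0075,0.001, [587.1  91.5] -266.3
34 [1,0.0075,-0.0001, [594.6  91.4] -274.9
35 [1,0.0074,-0.0012, [602.   90.2] -283.5
36 [1,0.0071,-0.0023, [609.1  87.9] -292.1
37 [1,0.0067,-0.0033, [615.8  84.6] -300.7
38 [1,0.0061,-0.0043, [621.9  80.3] -309.3
39 [1,0.0055,-0.0051, [627.4  75.2] -317.9
40 [1,0.0046,-0.006, [632.   69.2] -326.4
41 [1,0.0036,-0.0065, [635.6  62.7] -335.0
42 [1,0.0027,-0.007, [638.3  55.7] -343.6
43 [1,0.0015,-0.0073, [639.8  48.4] -352.2
44 [1,0.0005,-0.0075, [640.3  40.9] -360.8
```

```bash
python3 - <<'E'
import numpy as np
C=np.array([591.2,41.8]);p=np.array([638.9,57.]);a=np.radians(17.4);cmd=p.copy()
for k in range(44):
    a-=0.15;n=C+50*np.array([np.cos(a),np.sin(a)]);dl=((n-cmd)/1000).round(4);cmd=cmd+dl*1000;print('[1, %g, %g, -0.0003, 0, 0, 0],'%tuple(dl),cmd.round(1),round(np.degrees(a),1))
E
```

```text
[1, 0.0017, -0.0075, -0.0003, 0, 0, 0], [640.6  49.5] 8.8
[1, 0.0006, -0.0075, -0.0003, 0, 0, 0], [641.2  42. ] 0.2
[1, -0.0005, -0.0075, -0.0003, 0, 0, 0], [640.7  34.5] -8.4
[1, -0.0017, -0.0073, -0.0003, 0, 0, 0], [639.   27.2] -17.0
[1, -0.0027, -0.007, -0.0003, 0, 0, 0], [636.3  20.2] -25.6
[1, -0.0037, -0.0065, -0.0003, 0, 0, 0], [632.6  13.7] -34.2
[1, -0.0047, -0.0058, -0.0003, 0, 0, 0], [627.9   7.9] -42.8
[1, -0.0055, -0.0052, -0.0003, 0, 0, 0], [622.4   2.7] -51.4
[1, -0.0062, -0.0042, -0.0003, 0, 0, 0], [616.2  -1.5] -59.9
[1, -0.0067, -0.0032, -0.0003, 0, 0, 0], [609.5  -4.7] -68.5
[1, -0.0072, -0.0022, -0.0003, 0, 0, 0], [602.3  -6.9] -77.1
[1, -0.0074, -0.0012, -0.0003, 0, 0, 0], [594.9  -8.1] -85.7
[1, -0.0075, 0, -0.0003, 0, 0, 0], [587.4  -8.1] -94.3
[1, -0.0074, 0.0012, -0.0003, 0, 0, 0], [580.   -6.9] -102.9
[1, -0.0071, 0.0022, -0.0003, 0, 0, 0], [572.9  -4.7] -111.5
[1, -0.0068, 0.0032, -0.0003, 0, 0, 0], [566.1  -1.5] -120.1
[1, -0.0062, 0.0043, -0.0003, 0, 0, 0], [559.9   2.8] -128.7
[1, -0.0054, 0.0051, -0.0003, 0, 0, 0], [554.5   7.9] -137.3
[1, -0.0047, 0.0
[... 857 characters left out ...]
, 0, 0], [587.9  91.7] -266.2
[1, 0.0075, -0.0001, -0.0003, 0, 0, 0], [595.4  91.6] -274.8
[1, 0.0074, -0.0012, -0.0003, 0, 0, 0], [602.8  90.4] -283.4
[1, 0.0071, -0.0022, -0.0003, 0, 0, 0], [609.9  88.2] -292.0
[1, 0.0067, -0.0034, -0.0003, 0, 0, 0], [616.6  84.8] -300.6
[1, 0.0062, -0.0042, -0.0003, 0, 0, 0], [622.8  80.6] -309.2
[1, 0.0054, -0.0052, -0.0003, 0, 0, 0], [628.2  75.4] -317.8
[1, 0.0046, -0.0059, -0.0003, 0, 0, 0], [632.8  69.5] -326.4
[1, 0.0037, -0.0065, -0.0003, 0, 0, 0], [636.5  63. ] -335.0
[1, 0.0027, -0.0071, -0.0003, 0, 0, 0], [639.2  55.9] -343.6
[1, 0.0015, -0.0073, -0.0003, 0, 0, 0], [640.7  48.6] -352.2
[1, 0.0005, -0.0075, -0.0003, 0, 0, 0], [641.2  41.1] -360.8
```

>>> move_arm --pt "1 0.0017 -0.0075 -0.0003 0 0 0" --pt "1 0.0006 -0.0075 -0.0003 0 0 0" --pt "1 -0.0005 -0.0075 -0.0003 0 0 0" --pt "1 -0.0017 -0.0073 -0.0003 0 0 0" --pt "1 -0.0027 -0.007 -0.0003 0 0 0" --pt "1 -0.0037 -0.0065 -0.0003 0 0 0" --pt "1 0 0 0 0 0 0"

```text
t: 20.92
eef_pos: [631.3, 11.8, 207.6]
eef_rot: [-179.9, 0.1, 84.7]
contact_force: [-0.5, -1.1, -0.2]
grip_width: 19.6
```

```bash
python3 - <<'E'
from h import *
d=dialcrop('d8.png',6)
E
```

```text
[238.15853979  67.86455593] [631.4  12.1 207.5] [-1.4  0.2 -0.9] 19.613114856498445
```

View pics/d8.png

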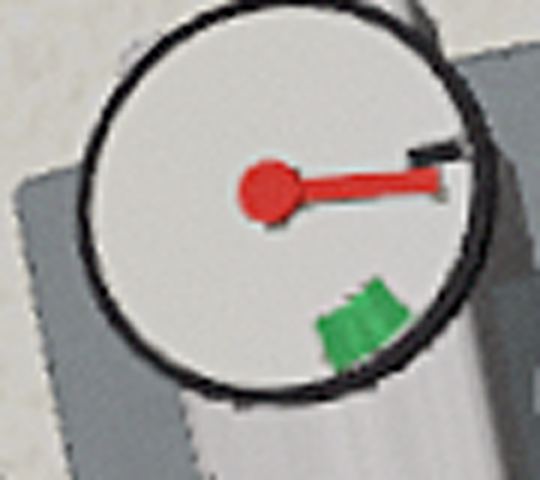

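>>> move_arm --pt "1 -0.0047 -0.0058 -0.0003 0 0 0" --pt "1 -0.0055 -0.0052 -0.0003 0 0 0" --pt "1 -0.0062 -0.0042 -0.0003 0 0 0" --pt "1 -0.0067 -0.0032 -0.0003 0 0 0" --pt "1 -0.0072 -0.0022 -0.0003 0 0 0" --pt "1 -0.0074 -0.0012 -0.0003 0 0 0" --pt "1 -0.0075 0 -0.0003 0 0 0" --pt "1 -0.0074 0.0012 -0.0003 0 0 0" --pt "1 -0.0071 0.0022 -0.0003 0 0 0" --pt "1 0 0 0 0 0 0"

```text
t: 22.22
eef_pos: [571.8, -4.9, 205.2]
eef_rot: [180.0, -0.1, 84.8]
contact_force: [1.2, 5.8, -0.6]
grip_width: 19.2
```

>>> move_arm --pt "1 -0.0066 0.0038 -0.0003 0 0 0" --pt "1 -0.0061 0.0045 -0.0003 0 0 0" --pt "1 -0.0054 0.0051 -0.0003 0 0 0" --pt "1 -0.0047 0.0059 -0.0003 0 0 0" --pt "1 -0.0037 0.0065 -0.0003 0 0 0" --pt "1 -0.0027 0.0069 -0.0003 0 0 0" --pt "1 -0.0017 0.0074 -0.0003 0 0 0" --pt "1 0 0 0 0 0 0"

```text
t: 23.22
eef_pos: [541.2, 35.4, 202.7]
eef_rot: [-180.0, -0.0, 84.8]
contact_force: [3.1, 1.3, -0.2]
grip_width: 19.5
```

```bash
python3 - <<'E'
from h import *
d=dialcrop('d9.png',6);cv2.imwrite('pics/w19.png',d['color'])
E
```

```text
[363.92710535  85.75825982] [541.2  35.2 202.6] [ 3.2  2.3 -0.2] 19.469095018509158
```

View pics/w19.png

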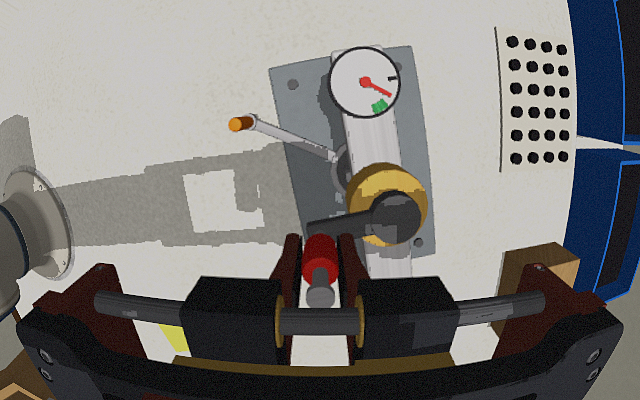

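>>> move_arm --pt "1 -0.0003 0.0074 -0.0003 0 0 0" --pt "1 0.0008 0.0075 -0.0003 0 0 0" --pt "1 0.0018 0.0073 -0.0003 0 0 0" --pt "1 0.0028 0.007 -0.0003 0 0 0" --pt "1 0.0038 0.0064 -0.0003 0 0 0" --pt "1 0.0047 0.0059 -0.0003 0 0 0" --pt "1 0.0055 0.005 -0.0003 0 0 0" --pt "1 0.0062 0.0042 -0.0003 0 0 0" --pt "1 0.0068 0.0032 -0.0003 0 0 0" --pt "1 0 0 0 0 0 0"

```text
t: 24.52
eef_pos: [574.3, 88.9, 199.8]
eef_rot: [180.0, -0.0, 84.8]
contact_force: [2.1, 0.6, 0.6]
grip_width: 19.6
```

>>> move_arm --pt "1 0.0072 0.0021 -0.0003 0 0 0" --pt "1 0.0074 0.0011 -0.0003 0 0 0" --pt "1 0.0075 -0.0001 -0.0003 0 0 0" --pt "1 0.0074 -0.0012 -0.0003 0 0 0" --pt "1 0.0071 -0.0022 -0.0003 0 0 0" --pt "1 0.0067 -0.0034 -0.0003 0 0 0" --pt "1 0.0062 -0.0042 -0.0003 0 0 0" --pt "1 0 0 0 0 0 0"

```text
t: 25.52
eef_pos: [623.8, 79.6, 197.8]
eef_rot: [179.9, 0.0, 84.7]
contact_force: [1.2, -0.6, 0.1]
grip_width: 20.1
```

```bash
python3 - <<'E'
from h import *
d=dialcrop('d10.png',6);cv2.imwrite('pics/w20.png',d['color'])
p=robot.get_state()['eef_pos'];print(np.degrees(np.arctan2(p[1]-41.8,p[0]-591.2)),np.hypot(p[1]-41.8,p[0]-591.2))
E
```

```text
[255.10778565 157.21615655] [623.6  79.8 198. ] [ 0.9 -0.8  0.7] 19.40449665586143
49.525010142564966 49.98276311962923
```

View pics/w20.png

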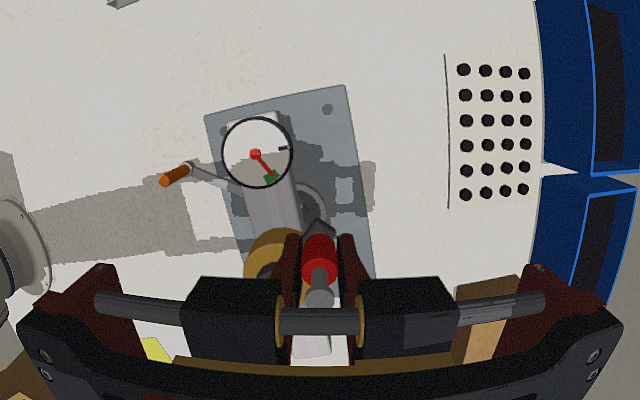

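View pics/d10.png

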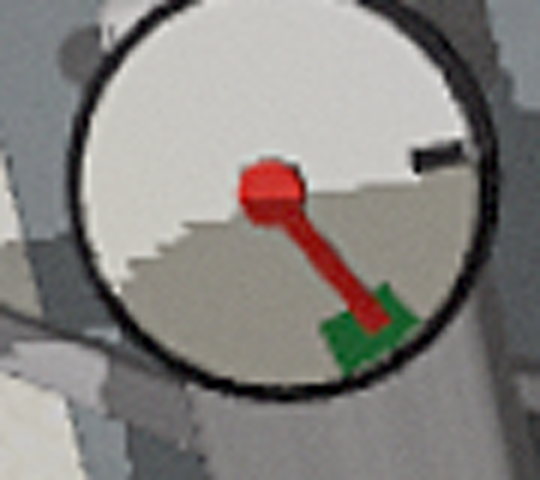

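>>> move_arm --pt "1 0.0054 -0.0053 -0.0003 0 0 0" --pt "1 0.0046 -0.0059 -0.0003 0 0 0" --pt "1 0.0037 -0.0065 -0.0003 0 0 0" --pt "1 0.0027 -0.0071 -0.0003 0 0 0" --pt "1 0 0 0 0 0 0"

```text
t: 26.2
eef_pos: [639.7, 54.4, 196.6]
eef_rot: [180.0, 0.1, 84.6]
contact_force: [-0.4, -2.6, 0.2]
grip_width: 19.6
```

```bash
python3 - <<'E'
from h import *
d=dialcrop('d11.png',6);cv2.imwrite('pics/w21.png',d['color'])
p=robot.get_state()['eef_pos'];print(np.degrees(np.arctan2(p[1]-41.8,p[0]-591.2)),np.hypot(p[1]-41.8,p[0]-591.2))
# needle: unproject dial pixels onto z=152 plane, measure angle
def ang(img,z=151):
    c=img['color'].astype(int);H=cv2.cvtColor(img['color'],cv2.COLOR_BGR2HSV)
    q=fproj(img,[581.5,129.5,150]).astype(int);res={}
    pts={'red':[], 'green':[], 'blk':[]}
    for v in range(q[1]-40,q[1]+40):
        for u in range(q[0]-40,q[0]+40):
            b,g,r=c[v,u]
            P=fray(img,u,v,z)[:2]
            if r>100 and g<0.45*r and b<.45*r: pts['red'].append(P)
            elif g>70 and r<.6*g and b<.75*g: pts['green'].append(P)
            elif max(b,g,r)<70: pts['blk'].append(P)
    return {k:np.array(v) for k,v in pts.items()}
r=ang(d)
blk=r['blk']; 
(cx,cy),rad=cv2.minEnclosingCircle(blk[np.hypot(*(blk-np.median(r['red'],0)).T)<29].astype(np.float32))
R=r['red'];print('dial c',cx,cy,rad,len(R))
d0=np.hypot(*(R-R.mean(0)).T)
# hub: far end; axis from PCA
w_,V=np.linalg.eigh(np.cov(R.T));ax=V[:,1];t=(R-R.mean(0))@ax
if abs(t.max())<abs(t.min()): ax=-ax
G=r['green'];C=np.array([cx,cy])
rn=np.hypot(*(blk-C).T);tick=blk[(rn<rad-5)&(rn>8)]
f=lambda v:np.arctan2(v[1],v[0])
print('needle',f(ax),'green',f(G.mean(0)-C),[f(g-C) for g in (G[np.argmin([f(g-C) for g in G])],G[np.argmax([f(g-C) for g in G])])],'tick',f(tick.mean(0)-C) if len(tick) else None,len(tick))
E
```

```text
[229.337878   125.78689274] [639.6  54.6 196.7] [-0.4 -2.1 -0.2] 19.77831496816192
14.84421772089837 50.09944728088006
dial c 583.2613525390625 132.21368408203125 27.55108642578125 174
needle -1.1056028197858598 green -1.1159592757632717 [np.float64(-1.4053643535848563), np.float64(-0.8687477034504583)] tick 0.11531287593618372 28
```

View pics/d11.png

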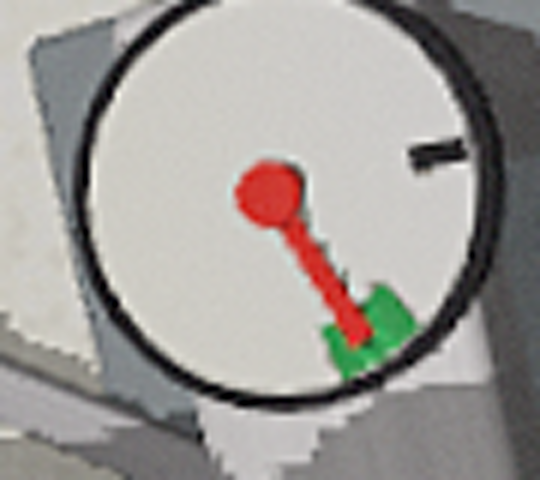

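```bash
python3 - <<'E'
from h import *
d=im('wrist')
print(place('wrist','lever_pin',d))
s=im('scene','s20.png')
c=s['color'][160:280,250:400];cv2.imwrite('pics/s20c.png',cv2.resize(c,None,fx=5,fy=5,interpolation=cv2.INTER_CUBIC))
for q in ['grip','lever_pin','bit','bottle','cap_bin','tape']: print(q,place('scene',q,s))
print(robot.get_state()['contact_force'])
E
```

```text
[(0.68, array([468.3, 106.6,  65.2]))]
grip [(0.55, array([639.4,  55.5, 221.3]))]
lever_pin [(0.75, array([469.3, 105.4,  63.6]))]
bit [(0.52, array([591. ,  42.5,  36.3]))]
bottle [(0.63, array([744.4, 340.3,   2.6]))]
cap_bin [(0.59, array([ 665.5, -390.7,    3.7]))]
tape []
[-0.539602   -1.91567103 -0.3278645 ]
```

View pics/s20c.png

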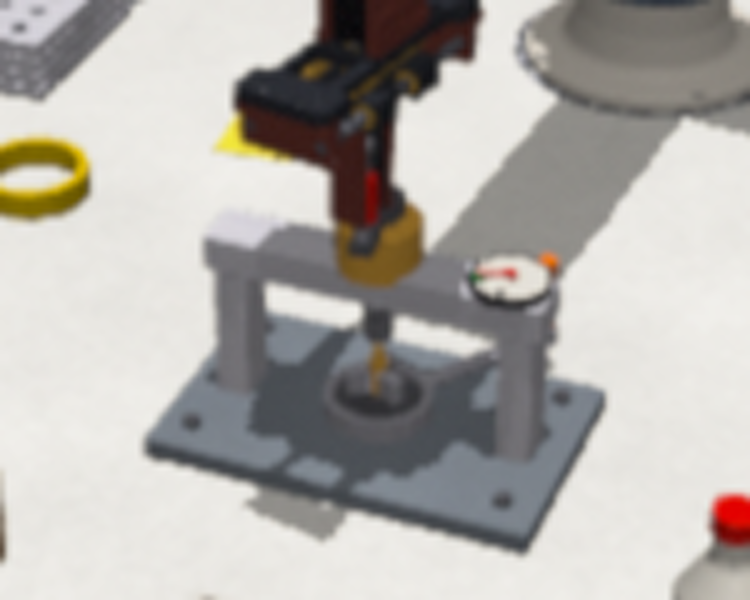

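```bash
python3 - <<'E'
from h import *
d=im('wrist','w22.png');s=im('scene')
def blob(img,box):
    x0,y0,x1,y1=box;H=cv2.cvtColor(img[y0:y1,x0:x1],cv2.COLOR_BGR2HSV)
    m=cv2.inRange(H,(6,150,120),(18,255,255));n,l,st,c=cv2.connectedComponentsWithStats(m);k=1+np.argmax(st[1:,4]);return c[k]+[x0,y0],st[k]
for f,box in [('wrist',(120,60,230,220)),('scene',(340,195,375,225))]:
    img=(d if f=='wrist' else s)['color'];print(f,blob(img,box))
print(blob(cv2.imread('pics/s5.png'),(340,195,375,225)))
for a in [1.0,1.1,1.15,1.2]:
    th=np.pi+0.632-a; 
    for C in [(591.2,41.8),(589.2,40.5)]:
        P=np.array([C[0]+140*np.cos(th),C[1]+140*np.sin(th),63])
        print(a,P.round(0),'wrist',fproj(d,P).round(1),fproj(d,P+[0,0,27]).round(1),'scene',proj(s,P+[0,0,25]).round(1))
E
```

```text
wrist (array([146.84536082, 159.37113402]), array([22, 94, 10, 12, 97], dtype=int32))
scene (array([359.33333333, 211.66666667]), array([18, 16,  3,  3,  6], dtype=int32))
(array([359.5, 212. ]), array([19, 16,  2,  3,  4], dtype=int32))
1.0 [461.  92.  63.] wrist [155.8 171.2] [143.7 176.8] scene [356.3 209.9]
1.0 [459.  91.  63.] wrist [154.5 172.6] [142.4 178.2] scene [356.2 209.6]
1.1 [466. 105.  63.] wrist [157.9 159.3] [145.7 164. ] scene [359.  211.7]
1.1 [464. 104.  63.] wrist [156.6 160.7] [144.4 165.5] scene [358.9 211.3]
1.15 [470. 111.  63.] wrist [159.4 153.4] [147.2 157.7] scene [360.3 212.6]
1.15 [468. 110.  63.] wrist [158.1 154.8] [145.9 159.2] scene [360.1 212.2]
1.2 [473. 117.  63.] wrist [161.3 147.6] [149.1 151.4] scene [361.4 213.6]
1.2 [471. 116.  63.] wrist [159.9 149. ] [147.7 152.9] scene [361.3 213.2]
```

View pics/w22.png

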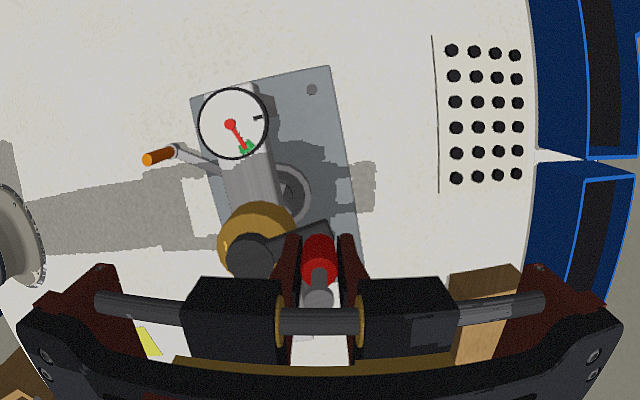

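```bash
python3 - <<'E'
from h import *
from scipy.spatial.transform import Rotation as R
d=im('wrist');s=robot.get_state()
def M(p,r):
    T=np.eye(4);T[:3,:3]=R.from_euler('xyz',r,degrees=True).as_matrix();T[:3,3]=p;return T
X=np.linalg.inv(M(s['eef_pos'],s['eef_rot']))@np.linalg.inv(d['world_to_cam'])
S={'w4':((472.3,116.3,67.8),(179.2,0,-35.6)),'w3':((464,101.3,67.9),(180,0,-26.8)),'w5':((582.7,-9.9,319.2),(180,0,84.6)),'w6':((583,-7.5,239.5),(-179.9,0,84.7)),'w8':((583.5,-7.5,239.3),(180,0,84.7)),'w10':((583.5,-7.5,209.3),(180,0,84.7)),'w11':((604.2,-6,209.3),(179.9,0,84.7)),'w17':((638.7,56.7,209.5),(179.9,0,84.8)),'w19':((541.2,35.2,202.6),(180,0,84.8)),'w20':((623.6,79.8,198),(179.9,0,84.7)),'w22':((639.6,54.6,196.7),(180,0,84.6))}
C=np.array([591.2,41.8])
for k,(p,r) in S.items():
    I=cv2.imread('pics/%s.png'%k);dd=dict(camera_matrix=d['camera_matrix'],world_to_cam=np.linalg.inv(M(p,r)@X))
    H=cv2.cvtColor(I,cv2.COLOR_BGR2HSV);m=cv2.inRange(H,(6,190,200),(18,255,255))
    n,l,st,c=cv2.connectedComponentsWithStats(m)
    ok=[i for i in range(1,n) if st[i,4]>20]
    q=fproj(dd,[470,112,90]);i=min(ok,key=lambda i:np.hypot(*(c[i]-q)));P=fray(dd,*c[i],90)
    print(k,c[i].round(1),st[i],P.round(1),'ang',round(np.arctan2(P[1]-C[1],C[0]-P[0]),3),'r',np.hypot(*(P[:2]-C)).round(1))
E
```

```text
Traceback (most recent call last):
ValueError: min() iterable argument is empty
```

```bash
python3 - <<'E'
from h import *
from scipy.spatial.transform import Rotation as R
d=im('wrist');s=robot.get_state()
def M(p,r):
    T=np.eye(4);T[:3,:3]=R.from_euler('xyz',r,degrees=True).as_matrix();T[:3,3]=p;return T
X=np.linalg.inv(M(s['eef_pos'],s['eef_rot']))@np.linalg.inv(d['world_to_cam'])
S={'w2':((473.7,-45.5,67.8),(-179.7,.3,36.2)),'w4':((472.3,116.3,67.8),(179.2,0,-35.6)),'w3':((464,101.3,67.9),(180,0,-26.8)),'w5':((582.7,-9.9,319.2),(180,0,84.6)),'w6':((583,-7.5,239.5),(-179.9,0,84.7)),'w8':((583.5,-7.5,239.3),(180,0,84.7)),'w10':((583.5,-7.5,209.3),(180,0,84.7)),'w11':((604.2,-6,209.3),(179.9,0,84.7)),'w17':((638.7,56.7,209.5),(179.9,0,84.8)),'w19':((541.2,35.2,202.6),(180,0,84.8)),'w20':((623.6,79.8,198),(179.9,0,84.7)),'w22':((639.6,54.6,196.7),(180,0,84.6))}
C=np.array([591.2,41.8])
for k,(p,r) in S.items():
    I=cv2.imread('pics/%s.png'%k);dd=dict(camera_matrix=d['camera_matrix'],world_to_cam=np.linalg.inv(M(p,r)@X))
    g=[477,-42,90] if k=='w2' else [470,112,90]
    q=fproj(dd,g);a,b=q.astype(int);x0,y0=max(a-40,0),max(b-40,0);c=I[y0:b+40,x0:a+40]
    H=cv2.cvtColor(c,cv2.COLOR_BGR2HSV);m0=cv2.inRange(H,(5,150,60),(20,255,255));V=H[...,2]
    t=np.percentile(V[m0>0],97)*0.88;m=((m0>0)&(V>t)).astype(np.uint8);n,l,st,cc=cv2.connectedComponentsWithStats(m);i=1+np.argmax(st[1:,4]);px=cc[i]+[x0,y0];P=fray(dd,*px,90)
    print(k,q.round(0),px.round(1),st[i][2:],P.round(1),'ang',round(np.arctan2(P[1]-C[1],C[0]-P[0]),3),'r',np.hypot(*(P[:2]-C)).round(1))
E
```

```text
w2 [318. 253.] [318.3 249.4] [ 24  21 376] [479.1 -40.7  90. ] ang -0.635 r 139.2
w4 [329. 260.] [319.9 260.8] [ 23  21 361] [472.5 116.4  90. ] ang 0.561 r 140.2
w3 [297. 260.] [319.1 260.2] [ 23  20 354] [464.5 101.4  90. ] ang 0.44 r 140.0
w5 [225.  88.] [223.5  90. ] [ 8  9 60] [467.8 109.4  90. ] ang 0.502 r 140.7
w6 [204.  86.] [202.3  88.8] [10 11 93] [468.1 109.4  90. ] ang 0.502 r 140.5
w8 [203.  86.] [201.5  88.8] [10 11 90] [468.  109.5  90. ] ang 0.502 r 140.6
w10 [192.  85.] [190.8  87.5] [ 11  12 105] [468.3 109.5  90. ] ang 0.504 r 140.3
w11 [174.  90.] [172.2  93.2] [ 11  13 103] [468.  109.2  90. ] ang 0.501 r 140.4
w17 [154. 155.] [153.  158.3] [ 9 12 84] [468.5 109.1  90. ] ang 0.502 r 140.0
w19 [236. 121.] [234.4 124.1] [ 12  13 125] [468.2 109.4  90. ] ang 0.503 r 140.3
w20 [165. 178.] [163.3 180.4] [10 12 91] [467.8 109.7  90. ] ang 0.503 r 140.8
w22 [147. 156.] [146.7 159.5] [10 12 92] [468.9 108.7  90. ] ang 0.5 r 139.4
```

```bash
python3 - <<'E'
from h import *
s=robot.get_state();print(s['t'],s['eef_pos'],s['grip_width'],s['contact_force'])
print(robot.finish_job())
E
```

```text
26.9 [639.34951542  55.7218674  196.71990343] 19.748289239491147 [-1.39314176 -2.56449988 -0.36331611]
the job is handed in; nothing more can be done
None
```

I handed the job in at 26.9 s, still holding the red grip. The lever and screw were done in the order asked, but the lever ended slightly short of its stop.

- **Lever:** I swung it clockwise until it stopped moving and the push rose to about 26 N, at roughly 1.2 rad. After I let go, nine wrist-camera pictures agreed on about 1.14 rad. So it settled back about 0.06 rad on release. That is inside the clamping range of 1.0 to 1.2, and it did not move again. I did not re-press it, because that would have meant letting go of the finished crank.
- **Drop into the thread:** I turned the screw backward and the dial needle fell onto the black tick. This happened within a step of about 0.2 rad, so the exact drop angle is only known to that step.
- **One turn forward:** The crank is back inside that same 0.2 rad window. The needle reads about 1.22 rad clockwise of the tick, in the green band, against 1.2 wanted.
- **Holding:** The grip is held at 19.7 mm opening with about 3 N of side force.
- **Bystanders:** The bottle and bin were where they started. The last check did not find the tape by network, though it shows in the scene picture. I did not re-check the tray or cutters.
- **Disagreement in the data:** The fingertips sat about 33 mm higher than the reported TCP and finger overhang imply. My first close on the crank caught only the thin pin cap above the grip, so I opened, lowered by sight and gripped again.

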